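# Key the prep mill and hold its pulse dial

## Robot

A 6-joint arm with a two-finger parallel gripper is mounted at the origin on the work surface. World frame = base frame: x ahead of the robot, y to its left, z up, the work surface at z = 0. Lengths are in m, angles in degrees, forces in N, time in s.
With the tool pointing down it reaches from about 0.25 to 0.775 m from the base axis. Payload 8.9 kg.
Tool frame: the origin (TCP) lies at the very end of the fingers, on their centre line; the grasp point (between the pads) lies 19 mm behind it; z points along the fingers, y is the direction in which the jaws open and shut (so a half turn about z gives the same grasp; the last joint's range is limited). The gripper opens to 85 mm and grips with 20 to 120 N. Pads are 22 mm wide; open, the fingers measure 114 mm over their backs; the gripper's body (76 mm by 85 mm) begins 54 mm behind the grasp point. The pads swing forward as they close: fully open they stand 13 mm farther back than shut.
Start: joints at [62.206, 16.656, -8.789, 64.555, 0, 82.019], TCP at [0.178, 0.494, 0.231] pointing down, gripper open.
Joint ranges: [-144.48, 144.48], [-52.06, 99.96], [-74.48, 78.29], [-112.23, 115.85], [-86.99, 84.42], [-180, 180]. Speed limits (degrees/s): [127.2, 127.2, 159.86, 180, 180, 180].

## Interface

Orientations are given as [roll, pitch, yaw] about the fixed x, y, z axes, in that order (R = Rz(yaw) Ry(pitch) Rx(roll)).
In Python, from plant import arm gives the robot as it stands. The module is installed in compiled form; this text tells all that it offers.
- The arm moves only by the shell command python3 -m inch 'ROWS' [FORCE]. ROWS is text: rows parted by semicolons, each of 7 numbers parted by spaces: the turn, a rotation vector about the tool's x, y, z in degrees, then the shift along the tool's x, y, z in cm, then the opening, from -1 (shut) to 1 (fully open). In form: rx ry rz x y z grip; .... A call has exactly 5 rows; each row is the pose to reach, as a shift and turn from the pose commanded when the call began, along the tool's axes at that moment; what a row does not reach only later rows make up. A row lasts 1/8 s, in which the tool goes at most 62.5 mm and 10.7 degrees, less where a joint would pass 70% of its speed; a pose out of reach is approached as far as the arm can. A call with a gripper value outside its range is refused whole. The fingers move at their own pace and stop on an object; FORCE is the grip in N (left out, the last holds). Time passes only in rows, so rows that repeat a pose let the fingers close, or fill a call up. It gives the time, the measured TCP pose, the force and the opening at its end, in the units of the state.
- arm.sense(): the state, without advancing time (a new reading comes with each control period).
- arm.get_image(name): name is "scene" or "side" or "wrist"; returns a dict with "frame" (400x640x3 uint8, red, green, blue), "K" (3x3 intrinsics, pixels), "xyz" and "rotation" of the camera in the world. Camera axes: x right, y down, z forward; pixel columns grow to the right and rows downward; lengths in m; the calibration is good to about 2 mm. A picture is of the moment at which its call begins. There is no depth.
- arm.hand_in(): hands the job in, once; it reports no verdict.
The state is a dict: "time_s": time; "joints": joint angles; "joint_vel": joint speeds; "tau": joint torques, N m; "tool_pos": TCP position; "tool_rot": TCP orientation; "force": force on the tool from outside, world axes, zero at the start; "torque": the same for the moment, N m; "gripper_width": finger opening in m.
Only numpy, scipy, OpenCV 4.12 (cv2) and the standard library are available. Lean on these libraries where they do the work, as an engineer would, in place of code of your own. Each camera call takes 0.05 s, during which the arm holds its last target.

## Task

Get the prep mill running: take the orange safety key by its fin and press it fully home in the orange-framed recess of the mill's deck, so that its shoulder is flush with the deck. Then push the red handle of the spring-return dial down past the first and second clicks into the third and keep holding it there: the program finishes with the robot's fingers still holding the dial down, because it springs back as soon as it is let go. Leave everything else on the counter where it is.

Things in the scene. Friction and masses are not known exactly. Their poses are not given: they have to be found in the camera images.
- mill: Prep mill, fixed, placed and turned differently each time: drive unit 180 (x) x 300 (y) mm, its flat grey deck 115 mm above the counter. A steel bowl (140 mm across, at x +5, y -65 mm, lid knob 235 mm above the counter) stands on its -y half, the key recess is in its +y half, the dial on its +y side face. Origin: centre of its underside, on the counter; z up.
- recess (a point): Centre of the mouth of the key recess, at deck height (in the mill's frame x -20, y +85, z +115 mm; axes as the mill's). The recess is 53 mm along x, 39 mm along y, 24 mm deep, with a flat floor, a 2 mm bevel round the mouth and an orange frame painted round it. A sprung ball in its wall stops the key some 9 mm proud of home: it takes a push of about 4 to 8 N to go fully down.
- key: Orange safety key, loose, about 90 g: block 50 (x) x 36 (y) x 24 mm high with bevelled foot; on top an upright fin 40 (x) x 14 (y) x 32 mm high to hold it by (pinch across y; fin top 56 mm above the underside). Origin: centre of its underside; z up. Stands upright on the counter at varying yaw. Fits the recess with its x along the mill's x, either way round.
- key_shoulder (a point): Centre of the top face of the key's block, at the foot of the fin, 24 mm above the key's underside. Level with the deck when the key is home.
- dial (a joint): Angle of the dial in rad: 0 at rest (off), growing as the red handle goes down. Clicks 1, 2, 3 at 0.35, 0.71, 1.05; stop at 1.08; the ridge before the third click at about 0.89. It stays in none of them: a spring always drives it back to 0. Pushing the handle down takes 4 to 9 N between the ridges and up to about 14 N to get over one.
- handle (a point): Red round handle of the dial: bar 16 mm in diameter, 56 mm long, its length along the mill's y, sticking out level from the dial's black arm. Origin: middle of the bar, 43 mm out from the mill's side face, 75 mm from the dial's axis; at rest 133 mm above the counter, in the third click about 59 mm. Its axes turn with the dial (y stays along the bar). Press it from above or pinch it.
- dial_pivot (a point): Point on the dial's turning axis level with the middle of the handle: in the mill's frame x -30, y +193, z +85 mm. The axis runs along the mill's y. The handle's centre circles this point at 75 mm: it lies on the mill's +x side, raised 0.70 - a rad above level at dial angle a.
- blank: White look-alike block, loose, not wanted: 64 x 48 x 24 mm with the same fin; too big for the recess. Bystander. Origin: centre of its underside.
- sauce: Yellow squeeze bottle, 54 mm across, 170 mm high, bystander. Origin: centre of its underside.
- oil: Green glass bottle, 60 mm across, 200 mm high, bystander. Origin: centre of its underside.
- spice: Glass spice jar, 60 mm across, 90 mm high, bystander. Origin: centre of its underside.
- bowl: White bowl, 120 mm across, 50 mm high, bystander. Origin: centre of its underside.

How it is judged (in metres and radians):
On the way, in this order (a step that is already met when the one before it is completed fails the run):
1. the key is fully home in the recess, its shoulder flush with the deck (z of key_shoulder in the frame of recess between -0.004 and 0.0025 m and horizontal distance between key_shoulder and recess below 0.005 m and angle between the z axis of key and the z axis of recess, either way round below 0.08 rad and angle between the x axis of key and the x axis of recess, either way round below 0.15 rad), for 0.2 s.
2. the dial is past the second click (value of joint dial above 0.75 rad).
3. the robot has the dial in the third click (value of joint dial above 0.97 rad and contact force between the fingers and dial above 2 N), for 0.3 s.
At the end, for the whole second after the job is handed in: The robot's fingers hold the red handle (more than 2 N) with the dial in the third click (above 0.97 rad) through the last second, while the key, let go, sits flush in the recess (shoulder less than 2.5 mm above the deck, within 5 mm of centre, upright and square to it) (all of step 1 and all of step 3 and contact force between key and dial below 0.5 N and contact force between the fingers and key below 0.5 N); the arm keeps its last pose, push and grip.
It fails at once if a bystander is shifted by more than 40 mm (distance of any of blank, sauce, oil, spice, bowl from where it was at the start of the episode above 0.04 m).
It also fails if it takes over 54 s, if anything falls off the work surface, if the arm or the gripper's body presses on something with over 40 N, if the wrist force passes 120 N, or if a joint passes its speed limit or range.

## Working session

There is one attempt and no reset: what is moved stays moved. The work goes in short steps, Python scripts to look and compute and a shell command to move; the robot and the scene stay as the last step left them, time stands still between calls to the robot, and variables do not carry over. Pictures are saved under pics/ and viewed, and the job is handed in when it is done.

```bash
mkdir -p pics
cat > h.py <<'E'
import numpy as np, cv2, pickle
from scipy.spatial.transform import Rotation as R
from plant import arm
def snap(n,tag):
    d=arm.get_image(n); cv2.imwrite(f'pics/{tag}.png',d['frame'][:,:,::-1]); pickle.dump(d,open(f'pics/{tag}.pkl','wb')); return d
def load(tag): return pickle.load(open(f'pics/{tag}.pkl','rb'))
def rot(d):
    r=np.array(d['rotation'],float)
    return r if r.shape==(3,3) else R.from_euler('xyz',r,degrees=True).as_matrix()
def ray(d,u,v):
    k=np.array(d['K']); return rot(d)@np.linalg.solve(k,[u,v,1.])
def at(d,u,v,z):
    c=np.array(d['xyz']); r=ray(d,u,v); return c+r*(z-c[2])/r[2]
def proj(d,p):
    q=np.array(d['K'])@(rot(d).T@(np.array(p)-np.array(d['xyz']))); return q[:2]/q[2]
def tri(obs):
    A=0;b=0
    for d,u,v in obs:
        r=ray(d,u,v); r/=np.linalg.norm(r); P=np.eye(3)-np.outer(r,r); A=A+P; b=b+P@np.array(d['xyz'])
    return np.linalg.solve(A,b)
def crop(tag,x,y,w,h,s):
    im=cv2.imread(f'pics/{tag}.png')[y:y+h,x:x+w]
    cv2.imwrite(f'pics/{tag}_c{x}_{y}.png',cv2.resize(im,None,fx=s,fy=s,interpolation=cv2.INTER_CUBIC))
E
python3 - <<'E'
from h import *
print(arm.sense())
for n in ["scene","side","wrist"]:
    d=snap(n,n+"0"); print(n,d['xyz'],d['rotation'],d['K'])
E
```

```text
{'time_s': 0.0, 'joints': array([ 6.22045783e+01,  1.66894743e+01, -8.83028138e+00,  6.45550233e+01,
        5.91746395e-04,  8.20193020e+01]), 'joint_vel': array([ 0.03569643,  0.07334218, -0.0213156 , -0.02845528,  0.01901889,
       -0.02377149]), 'tau': array([ 3.47929374e-03, -5.37133777e+01,  3.31375623e+01,  1.56992959e-02,
        6.33487289e-07,  7.06107002e-06]), 'tool_pos': array([0.17774841, 0.49353412, 0.23073249]), 'tool_rot': array([-1.79926027e+02, -1.09682929e-02,  1.60185269e+02]), 'force': array([-0.65603744,  0.31240005, -0.23253051]), 'torque': array([ 0.01251466,  0.00305782, -0.03883686]), 'gripper_width': 0.08566125928216917}
scene [0.93797252 0.51849478 1.29040463] [-150.02551811    0.39223169  145.1450168 ] [[489.03144787   0.         324.66610946]
 [  0.         489.03144787 197.03023979]
 [  0.           0.           1.        ]]
side [0.51595574 1.14011856 0.9126353 ] [-1.25023907e+02 -1.12854343e-02 -1.76468951e+02] [[513.62528849   0.         319.83998961]
 [  0.         513.62528849 207.25372479]
 [  0.           0.           1.        ]]
wrist [0.1130029  0.51714677 0.37295407] [1.64195853e+02 1.61667830e-01 7.02091674e+01] [[332.97493438   0.         320.70149097]
 [  0.         332.97493438 200.57514542]
 [  0.           0.           1.        ]]
```

View pics/scene0.png

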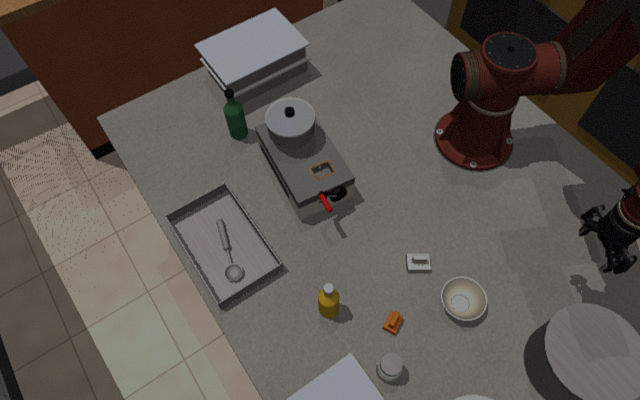

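View pics/side0.png

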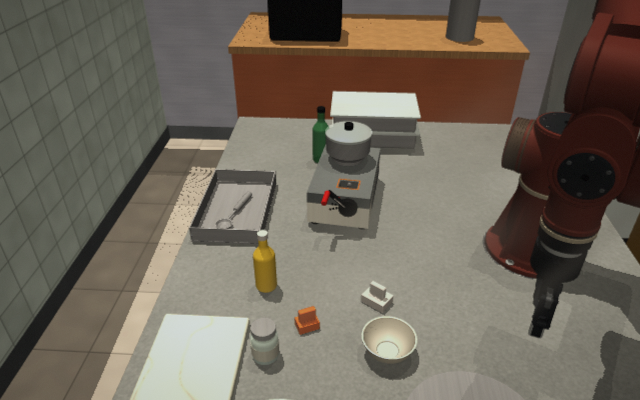

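View pics/wrist0.png

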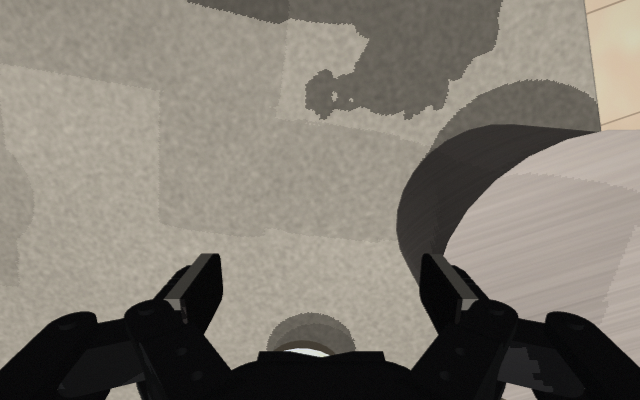

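Scene view: mill around (305,165) with its recess at (322,170) and the handle at (326,202). The orange key is at (394,322) and the blank at (419,262). Enlarging these.

Run:
```python
from h import *
crop('scene0',360,280,80,60,10); crop('scene0',250,90,110,130,5)
crop('side0',280,290,60,50,10); crop('side0',290,110,110,130,5)
```

```text
(no output)
```

View pics/scene0_c360_280.png

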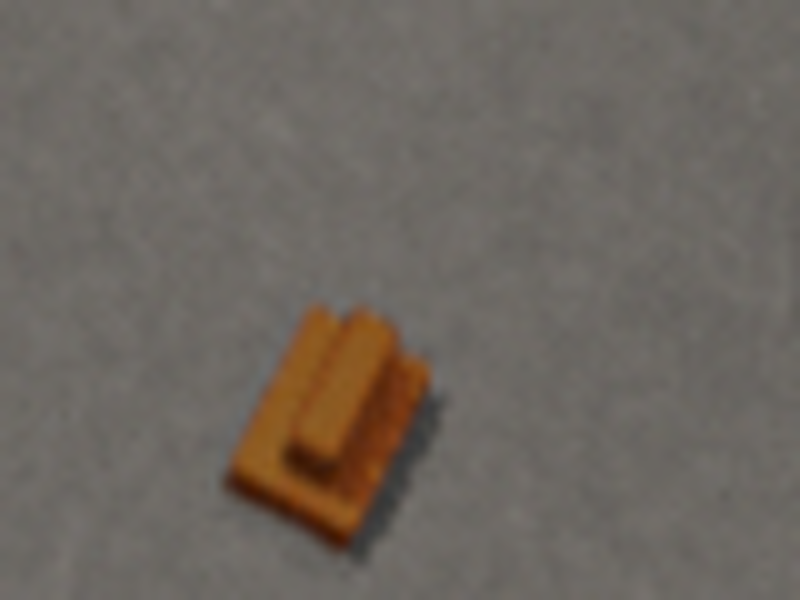

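View pics/scene0_c250_90.png

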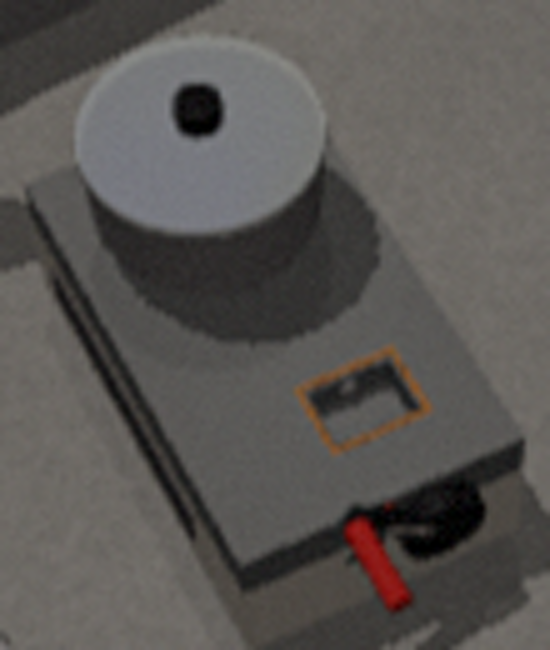

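View pics/side0_c280_290.png

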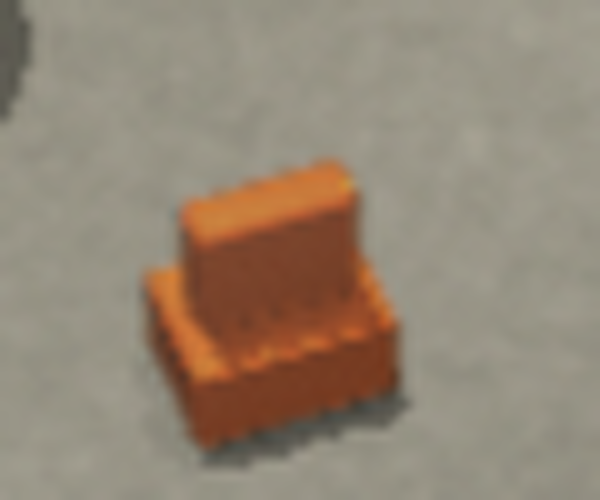

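View pics/side0_c290_110.png

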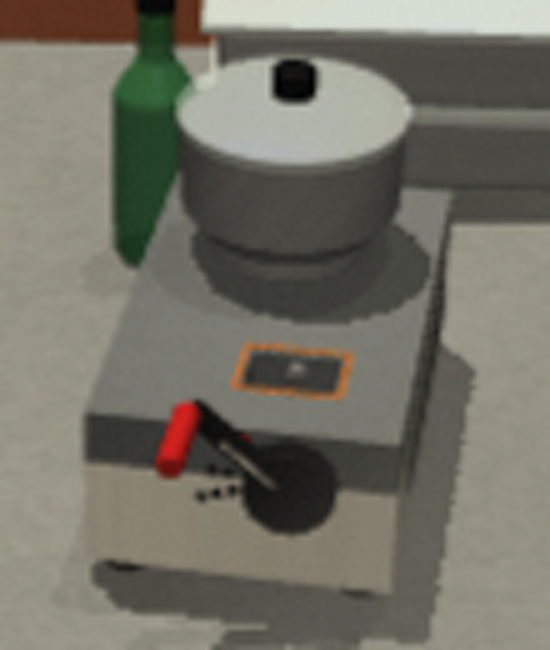

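```bash
cat > fit.py <<'E'
from h import *
from scipy.optimize import least_squares
def fit(obs,x0,label):
    # obs: (d,u,v,local pt)
    def f(p):
        c,s=np.cos(p[2]),np.sin(p[2]); M=np.array([[c,-s,0],[s,c,0],[0,0,1]])
        return np.concatenate([proj(d,M@np.array(l)+[p[0],p[1],0])-[u,v] for d,u,v,l in obs])
    r=least_squares(f,x0,loss='soft_l1'); print(label,r.x[:2].round(4),'yaw',np.degrees(r.x[2]).round(2)); print(r.fun.reshape(-1,2).round(1).tolist()); return r.x
def cc(x,y,s,pts): return [((a+.5)/s-.5+x,(b+.5)/s-.5+y) for a,b in pts]
E
python3 - <<'E'
from fit import *
S,D=load('scene0'),load('side0')
o=[]
for (u,v),l in zip(cc(250,90,5,[(240,562),(523,440),(28,188),(364.5,400)]),[(.09,.15,.115),(-.09,.15,.115),(.09,-.15,.115),(-.02,.085,.115)]): o.append((S,u,v,l))
for (u,v),l in zip(cc(290,110,5,[(87,413),(400,443),(452,197),(293,371)]),[(.09,.15,.115),(-.09,.15,.115),(-.09,-.15,.115),(-.02,.085,.115)]): o.append((D,u,v,l))
h=(-.03+.075*np.cos(.7),.193,.133)
o.append((S,*cc(250,90,5,[(379,564)])[0],h)); o.append((D,*cc(290,110,5,[(178,439)])[0],h))
g=at(S,*cc(250,90,5,[(220,300)])[0],.115); print(g)
best=fit(o,[g[0],g[1],-1.5],'mill'); fit(o,[g[0],g[1],1.5],'mill2'); fit(o,[g[0],g[1],0],'mill3')
g=at(S,394,320,.03)
o=[]
bl=[(-.025,-.018,.024),(.025,-.018,.024),(.025,.018,.024),(-.025,.018,.024)]
fn=[(-.02,-.007,.056),(.02,-.007,.056),(.02,.007,.056),(-.02,.007,.056)]
# scene ordering: image pts, long axis from (318,305)->(232,475)
sb=cc(360,280,10,[(318,305),(232,475),(348,535),(428,360)]); sf=cc(360,280,10,[(358,308),(295,435),(332,460),(398,338)])
db=cc(280,290,10,[(365,262),(150,272+0),(205,380),(398,325)]); df=cc(280,290,10,[(330,160),(185,210),(210,240),(357,185)])
# use local -x,-y.. order; orientation sign: check
for nm,oo in (('scene',[(S,sb,bl),(S,sf,fn)]),('both',[(S,sb,bl),(S,sf,fn),(D,db[2:],None)])):
    pass
for sgn in (1,):
    o=[(S,*p,l) for p,l in zip(sb,bl)]+[(S,*p,l) for p,l in zip(sf,fn)]
    for y in (0,1.5,3,-1.5): fit(o,[g[0],g[1],y],'key scene')
    o2=[(D,*p,l) for p,l in zip(df,fn)]
    for y in (0,1.5,3,-1.5): fit(o2,[g[0],g[1],y],'key side')
    for y in (0,1.5,3,-1.5): fit(o+o2,[g[0],g[1],y],'key')
E
```

```text
[ 0.53987585 -0.22705586  0.115     ]
mill [ 0.5198 -0.2065] yaw -7.48
[[0.2, 1.0], [0.7, -0.2], [-0.5, -0.8], [-0.0, 0.3], [-0.6, -0.4], [0.3, 0.4], [0.3, -1.3], [0.1, -0.1], [-0.3, 0.3], [0.2, -0.2]]
mill2 [ 0.5198 -0.2065] yaw -7.48
[[0.2, 1.0], [0.7, -0.2], [-0.5, -0.8], [-0.0, 0.3], [-0.6, -0.4], [0.3, 0.4], [0.3, -1.3], [0.1, -0.1], [-0.3, 0.3], [0.2, -0.2]]
mill3 [ 0.5198 -0.2065] yaw -7.48
[[0.2, 1.0], [0.7, -0.2], [-0.5, -0.8], [-0.0, 0.3], [-0.6, -0.4], [0.3, 0.4], [0.3, -1.3], [0.1, -0.1], [-0.3, 0.3], [0.2, -0.2]]
key scene [0.5964 0.3229] yaw 25.77
[[-0.8, -0.1], [-0.5, -0.6], [0.5, 0.2], [0.7, 0.9], [-0.3, -0.5], [-0.8, 0.4], [0.5, 0.6], [0.6, -0.8]]
key scene [0.5964 0.3229] yaw 25.77
[[-0.8, -0.1], [-0.5, -0.6], [0.5, 0.2], [0.7, 0.9], [-0.3, -0.5], [-0.8, 0.4], [0.5, 0.6], [0.6, -0.8]]
key scene [0.5964 0.3229] yaw 25.77
[[-0.8, -0.1], [-0.5, -0.6], [0.5, 0.2], [0.7, 0.9], [-0.3, -0.5], [-0.8, 0.4], [0.5, 0.6], [0.6, -0.8]]
key scene [0.5964 0.3229] yaw 25.77
[[-0.8, -0.1], [-0.5, -0.6], [0.5, 0.2], [0.7, 0.9], [-0.3, -0.5], [-0.8, 0.4], [0.5, 0.6], [0.6, -0.8]]
key 
[... 391 characters left out ...]
 [-0.3, -0.3], [0.9, 0.2], [0.6, 0.7], [-0.5, -0.5], [-0.6, 0.5], [0.8, 0.6], [0.5, -1.0], [0.9, -1.1], [-0.8, -0.9], [-1.0, 0.3], [0.7, 0.5]]
key [0.5963 0.3231] yaw 27.2
[[-1.0, -0.1], [-0.3, -0.3], [0.9, 0.2], [0.6, 0.7], [-0.5, -0.5], [-0.6, 0.5], [0.8, 0.6], [0.5, -1.0], [0.9, -1.1], [-0.8, -0.9], [-1.0, 0.3], [0.7, 0.5]]
key [0.5963 0.3231] yaw 27.2
[[-1.0, -0.1], [-0.3, -0.3], [0.9, 0.2], [0.6, 0.7], [-0.5, -0.5], [-0.6, 0.5], [0.8, 0.6], [0.5, -1.0], [0.9, -1.1], [-0.8, -0.9], [-1.0, 0.3], [0.7, 0.5]]
key [0.5963 0.3231] yaw 27.2
[[-1.0, -0.1], [-0.3, -0.3], [0.9, 0.2], [0.6, 0.7], [-0.5, -0.5], [-0.6, 0.5], [0.8, 0.6], [0.5, -1.0], [0.9, -1.1], [-0.8, -0.9], [-1.0, 0.3], [0.7, 0.5]]
```

```bash
cat >> h.py <<'E'
def delta(p,yaw,pr=True):
    s=arm.sense(); R0=R.from_euler('xyz',s['tool_rot'],degrees=True); R1=R.from_euler('xyz',[180,0,yaw],degrees=True)
    rv=(R0.inv()*R1).as_rotvec(degrees=True); sh=R0.inv().apply(np.array(p)-s['tool_pos'])*100
    print('t',round(s['time_s'],2),'turn',rv.round(2),'shift cm',sh.round(2),'F',s['force'].round(1),'w',round(s['gripper_width'],4),'pos',s['tool_pos'].round(4),'rot',s['tool_rot'].round(2)); return rv,sh
E
python3 - <<'E'
from h import *
S=load('scene0')
for n,u,v,z in (('sauce top',328,288,.17),('spice top',390,360,.09),('bowl',464,298,.05),('blank',419,262,.024),('oil top',229,94,.2)): print(n,at(S,u,v,z).round(3))
delta([.5963,.3231,.20],-153)
E
```

```text
sauce top [0.712 0.194 0.17 ]
spice top [0.677 0.401 0.09 ]
bowl [0.412 0.385 0.05 ]
blank [0.432 0.235 0.024]
oil top [ 0.615 -0.45   0.2  ]
t 0.15 turn [-5.000e-02 -3.000e-02 -4.681e+01] shift cm [-45.15  -1.86   3.08] F [0.6 0.  0.3] w 0.0855 pos [0.1778 0.4936 0.2309] rot [-1.7994e+02 -1.0000e-02  1.6019e+02]
```

```bash
python3 -m inch '0 0 -9 -6 -0.2 0.6 1; 0 0 -18 -12 -0.5 1.2 1; 0 0 -27 -18 -0.8 1.8 1; 0 0 -36 -24 -1.1 2.4 1; 0 0 -46 -30 -1.4 3 1' 40
python3 -c "
from h import *
delta([.5963,.3231,.20],-153)"
```

```text
time_s: 0.78
tool_pos: [0.4571, 0.378, 0.2009]
tool_rot: [180.0, -0.0, -153.5]
force: [-0.5, 0.8, 1.0]
gripper_width: 0.0855
t 0.78 turn [ 0.01 -0.01 -0.5 ] shift cm [-10.01 -11.13   0.09] F [-0.5  0.8  1. ] w 0.0855 pos [0.4571 0.378  0.2009] rot [ 1.7999e+02 -1.0000e-02 -1.5350e+02]
```

```bash
python3 -m inch '0 0 0 -4 -4 0 1; 0 0 0 -8 -8.5 0 1; 0 0 0 -10 -11.1 0 1; 0 0 0 -10 -11.1 0 1; 0 0 0 -10 -11.1 0 1'
python3 -c "
from h import *
delta([.5963,.3231,.20],-153)
d=snap('wrist','w1'); print(d['xyz'],d['rotation'])"
```

```text
time_s: 1.4
tool_pos: [0.5934, 0.3238, 0.2009]
tool_rot: [180.0, -0.1, -153.8]
force: [-0.2, -0.1, 1.1]
gripper_width: 0.0853
t 1.4 turn [ 0.02 -0.06 -0.81] shift cm [-0.23 -0.19  0.09] F [-0.2 -0.1  1.1] w 0.0853 pos [0.5934 0.3238 0.2009] rot [ 1.7998e+02 -6.0000e-02 -1.5381e+02]
[0.53168976 0.29352654 0.34310472] [1.64339176e+02 8.77798281e-02 1.16214694e+02]
```

View pics/w1.png

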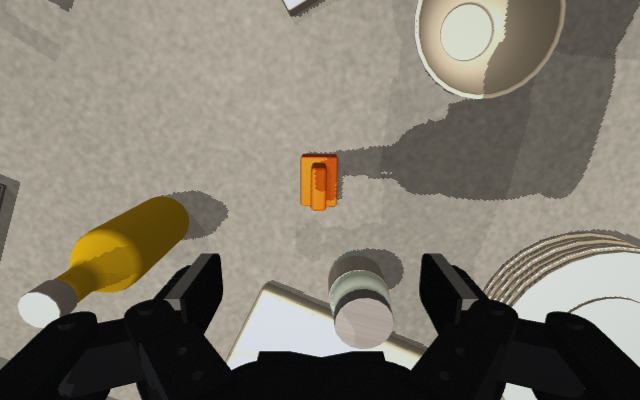

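```bash
python3 -c "
from h import *
crop('w1',285,140,70,80,7)"
```

```text
(no output)
```

View pics/w1_c285_140.png

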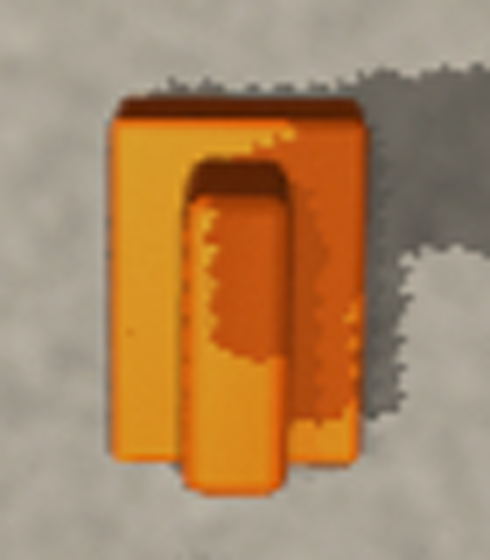

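Run:
```python
from fit import *
W=load('w1')
f=cc(285,140,7,[(190,195),(287,195),(284,492),(184,492)])
P=np.array([at(W,*p,.056) for p in f]); print(P.round(4),P.mean(0).round(4), np.linalg.norm(P[0]-P[3]),np.linalg.norm(P[0]-P[1]))
b=cc(285,140,7,[(111,118),(367,118),(360,463),(111,461)])
Q=np.array([at(W,*p,.024) for p in b]); print(Q.mean(0).round(4),np.linalg.norm(Q[0]-Q[3]),np.linalg.norm(Q[0]-Q[1]))
v=(P[2]+P[3]-P[0]-P[1]); print(np.degrees(np.arctan2(v[1],v[0])))
v=(Q[2]+Q[3]-Q[0]-Q[1]); print(np.degrees(np.arctan2(v[1],v[0])))
c=Q.mean(0)[:2]
delta([*((P.mean(0)+Q.mean(0))[:2]/2),.034],-153.5)
```

```text
[[0.5807 0.3084 0.056 ]
 [0.5753 0.3192 0.056 ]
 [0.6101 0.3361 0.056 ]
 [0.6158 0.3246 0.056 ]] [0.5955 0.3221 0.056 ] 0.038706597187756396 0.012072216804097749
[0.5957 0.3221 0.024 ] 0.049046515096873834 0.03509556991078687
25.25989496594884
25.542697243073846
t 1.45 turn [ 0.02 -0.04 -0.27] shift cm [-0.15 -0.3  16.72] F [-0.2 -0.4  0.2] w 0.0856 pos [0.5931 0.3241 0.2012] rot [ 1.7998e+02 -5.0000e-02 -1.5377e+02]
```

```bash
python3 -c "
from h import *
delta([.5957,.3221,.029],-154.6)"
```

```text
t 1.45 turn [ 0.02 -0.05  0.83] shift cm [-0.16 -0.3  17.22] F [-0.2 -0.4  0.2] w 0.0856 pos [0.5931 0.3241 0.2012] rot [ 1.7998e+02 -5.0000e-02 -1.5377e+02]
```

```bash
python3 -m inch '0 0 0.8 -0.15 -0.28 4 0.5; 0 0 0.8 -0.15 -0.28 8 0.2; 0 0 0.8 -0.15 -0.28 12 0; 0 0 0.8 -0.15 -0.28 15 0; 0 0 0.8 -0.15 -0.28 16 0' 70
python3 -c "
from h import *
delta([.5957,.3221,.029],-154.6)"
```

```text
time_s: 2.08
tool_pos: [0.5945, 0.3221, 0.0398]
tool_rot: [180.0, -0.2, -154.5]
force: [0.1, 1.0, 0.0]
gripper_width: 0.0428
t 2.08 turn [ 0.02 -0.17  0.07] shift cm [-0.11 -0.05  1.08] F [0.1 1.  0. ] w 0.0428 pos [0.5945 0.3221 0.0398] rot [ 1.7998e+02 -1.7000e-01 -1.5453e+02]
```

```bash
python3 -m inch '0 0 0 -0.1 0 0.6 0; 0 0 0 -0.1 0 1.1 0; 0 0 0 -0.1 0 1.1 -1; 0 0 0 -0.1 0 1.1 -1; 0 0 0 -0.1 0 1.1 -1' 70
python3 -m inch '0 0 0 0 0 0 -1; 0 0 0 0 0 0 -1; 0 0 0 0 0 -0.2 -1; 0 0 0 0 0 -2 -1; 0 0 0 0 0 -4 -1' 70
python3 -c "
from h import *
delta([.5957,.3221,.25],-154.6)
snap('wrist','w2')"
```

```text
time_s: 2.7
tool_pos: [0.598, 0.3223, 0.0309]
tool_rot: [180.0, 0.0, -154.6]
force: [0.3, 0.2, 2.8]
gripper_width: 0.0127
time_s: 3.32
tool_pos: [0.5975, 0.3221, 0.0713]
tool_rot: [-180.0, -0.0, -154.6]
force: [0.1, -0.1, -0.8]
gripper_width: 0.0124
t 3.33 turn [-0.   -0.03 -0.01] shift cm [  0.17   0.08 -17.87] F [ 0.1 -0.1 -0.8] w 0.0124 pos [0.5975 0.3221 0.0713] rot [-1.8000e+02 -3.0000e-02 -1.5461e+02]
```

View pics/w2.png

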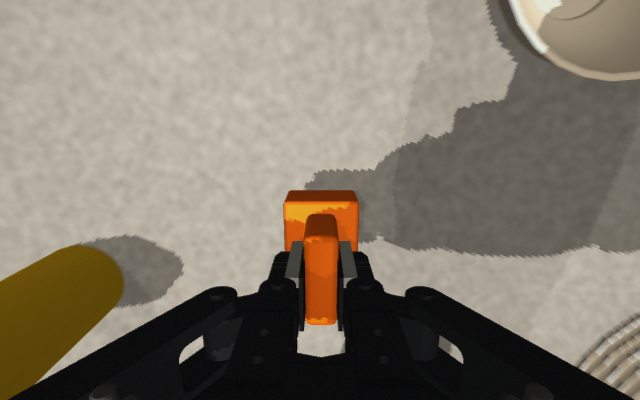

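```bash
python3 -c "
from h import *
crop('w2',270,180,110,150,4)"
```

```text
(no output)
```

View pics/w2_c270_180.png

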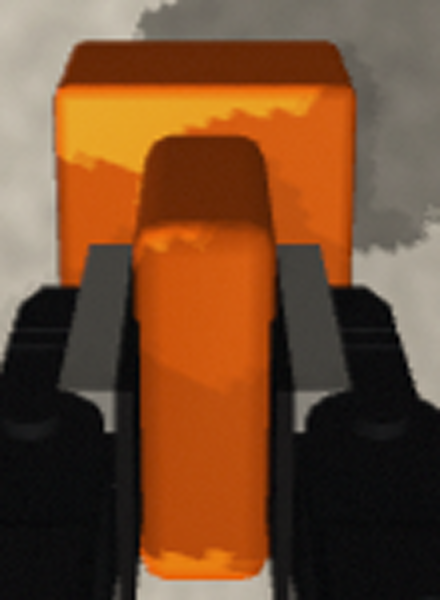

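Run:
```python
from fit import *
W=load('w2'); s=arm.sense()
T=np.array(s['tool_pos']); RT=R.from_euler('xyz',s['tool_rot'],degrees=True).as_matrix()
# far = +tool x or -? test
c=np.array(W['xyz']); print('cam in tool',(RT.T@(c-T)).round(4))
pts=cc(270,180,4,[(58,87),(353,87),(138,228),(272,228),(140,577),(268,577)])
for sg in (1,-1):
  # key frame in tool: x same sign sg; z flipped (key up = -tool z)
  loc=[(-.025,.018,.024),(-.025,-.018,.024),(-.02,.007,.056),(-.02,-.007,.056),(.02,.007,.056),(.02,-.007,.056)]
  def f(p):
    M=R.from_euler('z',p[3]).as_matrix()
    o=[]
    for (u,v),l in zip(pts,loc):
        q=M@np.array([sg*l[0],sg*l[1],0])+[p[0],p[1],p[2]-l[2]]
        o.append(proj(W,RT@q+T)-[u,v])
    return np.concatenate(o)
  r=least_squares(f,[0,0,.03,0],loss='soft_l1'); print(sg,r.x.round(4),r.cost,r.fun.round(1))
```

```text
cam in tool [ 0.07    0.0002 -0.1392]
1 [ 1.3000e-03 -0.0000e+00  3.9900e-02  3.1433e+00] 1.6469996167385061 [-0.3  0.6  0.3  0.8 -1.  -0.4  0.9 -0.3 -0.3 -0.2  0.4 -0.1]
-1 [ 0.0013 -0.      0.0399  0.0017] 1.6469996167386418 [-0.3  0.6  0.3  0.8 -1.  -0.4  0.9 -0.3 -0.3 -0.2  0.4 -0.1]
```

```bash
python3 -m inch '0 0 0 0 0 -4 -1; 0 0 6 0 0 -9 -1; 0 0 15 0 0 -13 -1; 0 0 24 0 0 -15 -1; 0 0 32.9 0 0 -15 -1' 70
python3 -c "
from h import *
x=np.array([np.cos(np.radians(172.5)),np.sin(np.radians(172.5)),0])
delta(np.array([.5111,-.1196,.22])-.0013*x,172.5)"
```

```text
time_s: 4.0
tool_pos: [0.5987, 0.3226, 0.2232]
tool_rot: [179.9, 0.2, 172.2]
force: [-0.6, -0.3, -1.6]
gripper_width: 0.0127
t 4.0 turn [ 0.12  0.21 -0.31] shift cm [  2.54 -45.     0.22] F [-0.6 -0.3 -1.6] w 0.0127 pos [0.5987 0.3226 0.2232] rot [179.88   0.21 172.19]
```

```bash
python3 -m inch '0 0 0 0.3 -5 0 -1; 0 0 0 0.6 -11 0 -1; 0 0 0 1 -17 0 -1; 0 0 0 1.4 -23 0 -1; 0 0 0 1.7 -29 0 -1'
python3 -m inch '0 0 0 0.3 -5 0 -1; 0 0 0 0.6 -10 0 -1; 0 0 0 0.9 -14 0 -1; 0 0 0 0.9 -16 0 -1; 0 0 0 0.9 -16 0 -1'
python3 -m inch '0 0 0 0 0 0 -1; 0 0 0 0 0 0 -1; 0 0 0 0 0 0 -1; 0 0 0 0 0 0 -1; 0 0 0 0 0 0 -1'
python3 -c "
from h import *
x=np.array([np.cos(np.radians(172.5)),np.sin(np.radians(172.5)),0])
delta(np.array([.5111,-.1196,.22])-.0013*x,172.5)
snap('wrist','w3');snap('side','s3');snap('scene','c3')
crop('s3',290,90,110,120,6);crop('w3',230,100,180,230,3)
delta(np.array([.5111,-.1196,.22])-.0013*x,172.5)
"
```

```text
time_s: 4.62
tool_pos: [0.5423, 0.0351, 0.221]
tool_rot: [-180.0, 0.1, 172.5]
force: [0.7, -1.0, -0.6]
gripper_width: 0.0131
time_s: 5.25
tool_pos: [0.5131, -0.1213, 0.2206]
tool_rot: [180.0, 0.0, 172.4]
force: [-0.2, 0.4, -0.3]
gripper_width: 0.0125
time_s: 5.88
tool_pos: [0.5131, -0.1204, 0.2203]
tool_rot: [180.0, 0.0, 172.5]
force: [0.0, -0.1, -0.2]
gripper_width: 0.0128
t 5.88 turn [0. 0. 0.] shift cm [0.08 0.05 0.03] F [ 0.  -0.1 -0.2] w 0.0128 pos [ 0.5131 -0.1204  0.2203] rot [180.    0.  172.5]
t 6.03 turn [ 0.   -0.   -0.01] shift cm [0.07 0.07 0.03] F [-0.4  0.  -0.6] w 0.0125 pos [ 0.513  -0.1205  0.2203] rot [180.    -0.   172.49]
```

View pics/s3_c290_90.png

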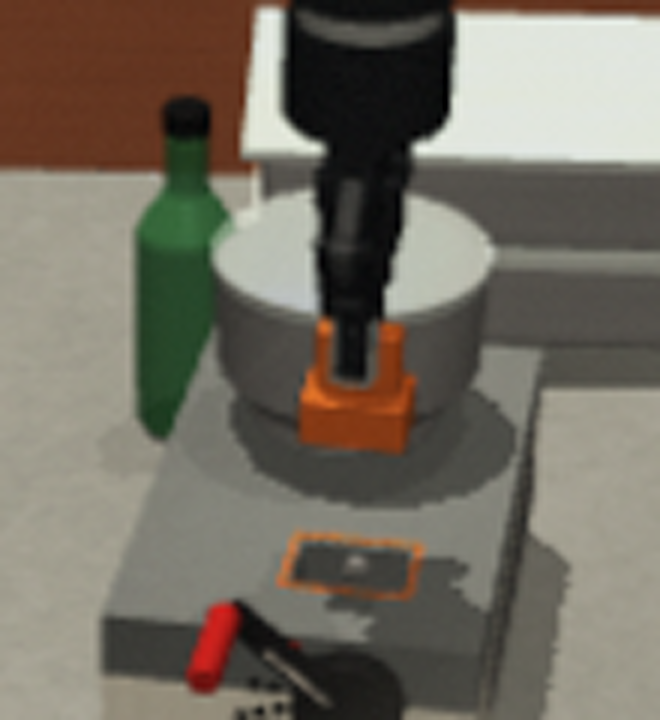

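View pics/w3.png

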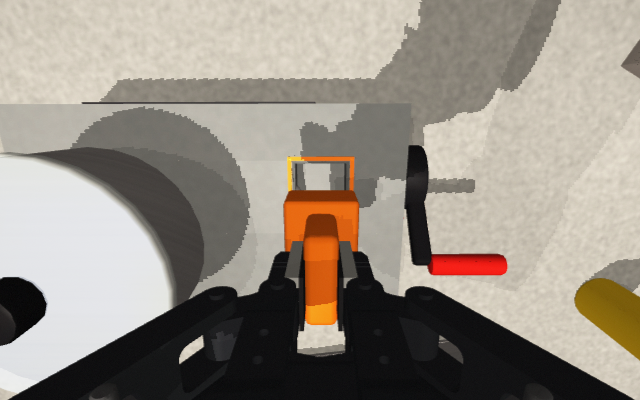

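View pics/w3_c230_100.png

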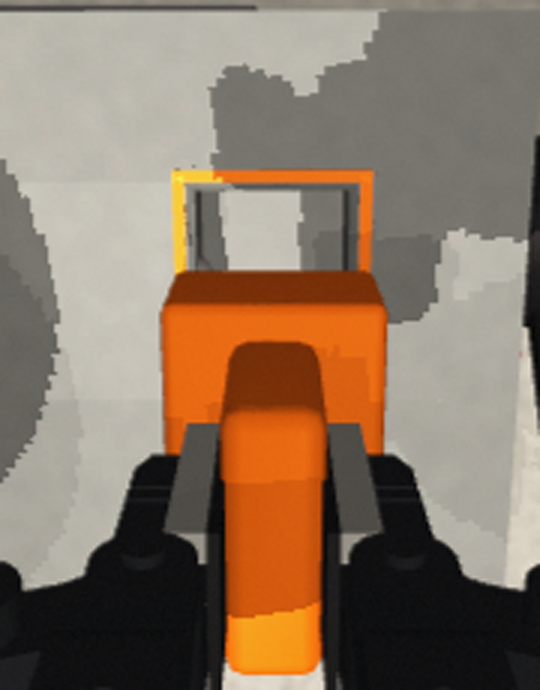

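Run:
```python
from fit import *
W=load('w3'); T=np.array([.513,-.1204,.2203]); RT=R.from_euler('xyz',[180,0,172.5],degrees=True).as_matrix()
print('cam in tool',(RT.T@(np.array(W['xyz'])-T)).round(4))
tl=lambda p:(RT.T@(p-T)).round(4)
for n,p in zip('inL inR outL outR'.split(),cc(230,100,3,[(186,185),(361,185),(173,170),(374,170)])): print(n,tl(at(W,*p,.115)))
pts=cc(230,100,3,[(163,308),(386,308),(226,410),(327,410),(230,672),(321,672)])
loc=[(-.025,.018,.024),(-.025,-.018,.024),(-.02,.007,.056),(-.02,-.007,.056),(.02,.007,.056),(.02,-.007,.056)]
def f(p):
    M=R.from_euler('z',p[3]).as_matrix()
    return np.concatenate([proj(W,RT@(M@np.array([-l[0],-l[1],0])+[p[0],p[1],p[2]-l[2]])+T)-uv for uv,l in zip(pts,loc)])
r=least_squares(f,[0,0,.03,0],loss='soft_l1'); print(r.x.round(4),r.fun.round(1))
S,D=load('c3'),load('s3')
# side view: block lower near edge corners, in crop/6
b=cc(290,90,6,[(300,443),(408,452),(302,392),(414,402),(318,320),(402,325)])
mr=R.from_euler('z',-7.5,degrees=True).as_matrix()
k=RT@np.array([r.x[0],r.x[1],0])+T
for z0 in (.18,.185,.19):
  print(z0,[ (proj(D,mr@np.array(l)+[k[0],k[1],z0])-q).round(1).tolist() for l,q in zip([(.025,.018,0),(-.025,.018,0),(.025,.018,.024),(-.025,.018,.024)],b)])
```

```text
cam in tool [ 6.890e-02  1.000e-04 -1.421e-01]
inL [ 0.0293 -0.0221  0.1053]
inR [0.0294 0.0215 0.1053]
outL [ 0.0331 -0.0252  0.1053]
outR [0.0331 0.0247 0.1053]
[-0.0009  0.0002  0.0373 -0.002 ] [ 0.4 -0.   0.1 -0.1 -1.2  0.3  0.4  0.3 -1.1 -0.3  1.1 -0.3]
0.18 [[-1.4, 3.0], [-1.7, 3.2], [-1.5, 4.0], [-2.3, 4.1]]
0.185 [[-1.3, 1.4], [-1.6, 1.7], [-1.5, 2.4], [-2.3, 2.5]]
0.19 [[-1.3, -0.1], [-1.5, 0.1], [-1.5, 0.8], [-2.2, 0.9]]
```

```bash
python3 -c "
from h import *
crop('c3',280,110,80,100,6)"
```

```text
(no output)
```

View pics/c3_c280_110.png

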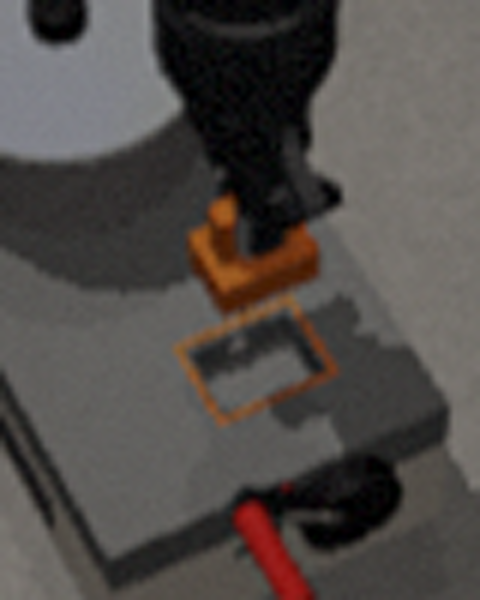

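Run:
```python
from fit import *
W=load('w3'); T=np.array([.513,-.1204,.2203]); RT=R.from_euler('xyz',[180,0,172.5],degrees=True).as_matrix()
tl=lambda p:(RT.T@(p-T)).round(4)
zu=.030
P=cc(230,100,3,[(163,308),(386,308),(226,410),(327,410),(230,672),(321,672),(178,275),(375,275)])
for p,z in zip(P,[.024]*2+[.056]*4+[.002]*2): print('w',tl(at(W,*p,T[2]-zu+z)))
D,S=load('s3'),load('c3')
print('side recess',tl(at(D,*cc(290,90,6,[(351.5,566)])[0],.115)))
for p,z in zip(cc(290,90,6,[(300,443),(408,452),(302,392),(414,402),(318,320),(402,325)]),[0,0,.024,.024,.056,.056]): print('side key',tl(at(D,*p,T[2]-zu+z)))
print('scene recess',tl(np.mean([at(S,*p,.115) for p in cc(280,110,6,[(175,347),(292,297),(340,372),(222,424)])],0)))
for p,z in zip(cc(280,110,6,[(190,238),(222,290),(318,250),(225,312),(320,275)]),[.024,.024,.024,0,0]): print('scene key',tl(at(S,*p,T[2]-zu+z)))
```

```text
w [ 0.0261 -0.0172  0.006 ]
w [0.0261 0.0173 0.006 ]
w [ 0.0221 -0.006  -0.026 ]
w [ 0.0221  0.0066 -0.026 ]
w [-0.0158 -0.0059 -0.026 ]
w [-0.0158  0.0064 -0.026 ]
w [ 0.0258 -0.0169  0.028 ]
w [0.0258 0.0177 0.028 ]
side recess [0.0019 0.0018 0.1053]
side key [-0.0222  0.0187  0.03  ]
side key [0.0282 0.0173 0.03  ]
side key [-0.0227  0.0133  0.006 ]
side key [0.0293 0.0127 0.006 ]
side key [-0.0178  0.002  -0.026 ]
side key [ 0.0207 -0.0005 -0.026 ]
scene recess [ 0.0027 -0.0007  0.1053]
scene key [-0.0231 -0.0144  0.006 ]
scene key [-0.0231  0.0175  0.006 ]
scene key [0.0248 0.0181 0.006 ]
scene key [-0.0203  0.0139  0.03  ]
scene key [0.0272 0.0158 0.03  ]
```

```bash
python3 -m inch '0 0 0 -0.05 -0.03 2 -1; 0 0 0 -0.05 -0.03 4 -1; 0 0 0 -0.05 -0.03 6 -1; 0 0 0 -0.05 -0.03 6.6 -1; 0 0 0 -0.05 -0.03 6.6 -1'
python3 -m inch '0 0 0 0 0 0 -1; 0 0 0 0 0 0 -1; 0 0 0 0 0 0 -1; 0 0 0 0 0 0 -1; 0 0 0 0 0 0 -1'
python3 -c "
from h import *
delta([.5111,-.1196,.145],172.5)
snap('wrist','w4');snap('side','s4');snap('scene','c4')
crop('w4',230,130,180,200,4);crop('s4',310,140,80,70,8);crop('c4',290,130,70,70,8)
a=cv2.imread('pics/s4_c310_140.png');b=cv2.imread('pics/c4_c290_130.png')
cv2.imwrite('pics/both4.png',np.hstack([cv2.resize(a,(400,350)),cv2.resize(b,(350,350))]))
"
```

```text
time_s: 6.65
tool_pos: [0.5134, -0.1209, 0.1544]
tool_rot: [180.0, -0.0, 172.5]
force: [-0.2, 0.6, -1.3]
gripper_width: 0.0127
time_s: 7.28
tool_pos: [0.5135, -0.1209, 0.1544]
tool_rot: [180.0, 0.0, 172.5]
force: [-0.3, -0.6, -1.3]
gripper_width: 0.0128
t 7.28 turn [ 0.    0.   -0.01] shift cm [0.25 0.1  0.94] F [-0.3 -0.6 -1.3] w 0.0128 pos [ 0.5135 -0.1209  0.1544] rot [180.     0.   172.49]
```

View pics/both4.png

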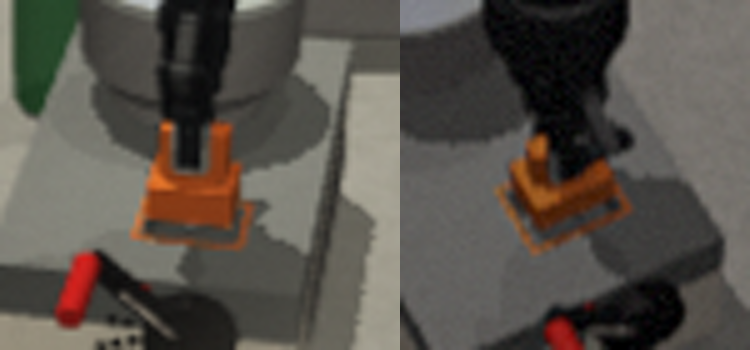

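View pics/w4_c230_130.png

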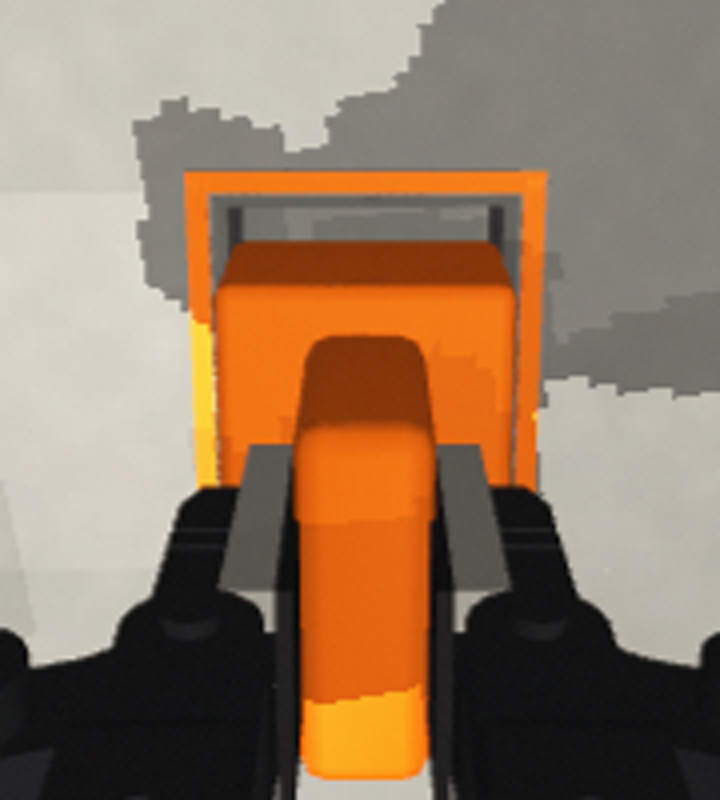

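Run:
```python
from fit import *
W=load('w4'); T=np.array([.5135,-.1209,.1544]); RT=R.from_euler('xyz',[180,0,172.5],degrees=True).as_matrix()
tl=lambda p:(RT.T@(p-T)).round(4)
q=cc(230,130,4,[(211,195),(522,195),(185,172),(547,172)])
for p in q: print('rec',tl(at(W,*p,.115)))
for zu in (.030,.033):
 for p,z in zip(cc(230,130,4,[(217,290),(515,290),(232,243),(500,243),(300,430),(434,430),(302,775),(427,775)]),[.024]*2+[.002]*2+[.056]*4): print(zu,tl(at(W,*p,T[2]-zu+z)))
```

```text
rec [ 0.0304 -0.0216  0.0394]
rec [0.0304 0.0216 0.0394]
rec [ 0.0336 -0.0251  0.0394]
rec [0.0337 0.025  0.0394]
0.03 [ 0.0263 -0.0172  0.006 ]
0.03 [0.0263 0.0172 0.006 ]
0.03 [ 0.0264 -0.0177  0.028 ]
0.03 [0.0264 0.0176 0.028 ]
0.03 [ 0.0219 -0.0062 -0.026 ]
0.03 [ 0.0219  0.0064 -0.026 ]
0.03 [-0.0155 -0.0064 -0.026 ]
0.03 [-0.0155  0.0062 -0.026 ]
0.033 [ 0.0254 -0.0176  0.009 ]
0.033 [0.0254 0.0176 0.009 ]
0.033 [ 0.0256 -0.018   0.031 ]
0.033 [0.0257 0.0179 0.031 ]
0.033 [ 0.0207 -0.0063 -0.023 ]
0.033 [ 0.0207  0.0065 -0.023 ]
0.033 [-0.0177 -0.0066 -0.023 ]
0.033 [-0.0177  0.0064 -0.023 ]
```

```bash
python3 -m inch '0 0 0 0.03 0 0.4 -1; 0 0 0 0.03 0 0.8 -1; 0 0 0 0.03 0 1.1 -1; 0 0 0 0.03 0 1.4 -1; 0 0 0 0.03 0 1.7 -1'
python3 -c "
from h import *
delta([.5111,-.1196,.121],172.5)"
```

```text
time_s: 8.05
tool_pos: [0.5132, -0.1209, 0.1371]
tool_rot: [-180.0, -0.0, 172.5]
force: [0.3, 0.2, -0.8]
gripper_width: 0.0129
t 8.05 turn [-0.   -0.   -0.01] shift cm [0.22 0.1  1.61] F [ 0.3  0.2 -0.8] w 0.0129 pos [ 0.5132 -0.1209  0.1371] rot [-180.     -0.    172.49]
```

Already 8 mm below the deck with no contact force, so the key has entered the recess. Continuing.

```bash
python3 -m inch '0 0 0 0 0 0.3 -1; 0 0 0 0 0 0.6 -1; 0 0 0 0 0 0.8 -1; 0 0 0 0 0 1.0 -1; 0 0 0 0 0 1.2 -1'
python3 -c "
from h import *
delta([.5111,-.1196,.121],172.5)"
```

```text
time_s: 8.68
tool_pos: [0.5132, -0.1198, 0.1251]
tool_rot: [179.9, -0.0, 172.5]
force: [0.2, 6.6, 1.0]
gripper_width: 0.0125
t 8.68 turn [ 0.12 -0.    0.03] shift cm [ 0.21 -0.    0.41] F [0.2 6.6 1. ] w 0.0125 pos [ 0.5132 -0.1198  0.1251] rot [179.88  -0.   172.53]
```

```bash
python3 -m inch '0 0 0 0 0 0.2 -1; 0 0 0 0 0 0.35 -1; 0 0 0 0 0 0.5 -1; 0 0 0 0 0 0.5 -1; 0 0 0 0 0 0.5 -1'
python3 -c "
from h import *
delta([.5111,-.1196,.121],172.5)
snap('wrist','w5');snap('side','s5')
crop('w5',230,130,180,200,4);crop('s5',310,140,80,70,8)"
```

```text
time_s: 9.3
tool_pos: [0.5132, -0.1198, 0.1218]
tool_rot: [179.9, 0.0, 172.5]
force: [-5.9, 8.0, 20.6]
gripper_width: 0.0127
t 9.3 turn [0.1  0.05 0.03] shift cm [ 0.21 -0.01  0.08] F [-5.9  8.  20.6] w 0.0127 pos [ 0.5132 -0.1198  0.1218] rot [1.7990e+02 5.0000e-02 1.7253e+02]
```

View pics/s5_c310_140.png

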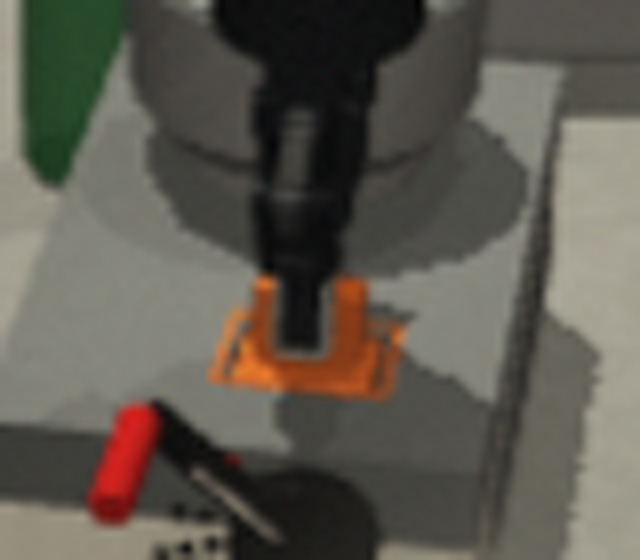

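View pics/w5_c230_130.png

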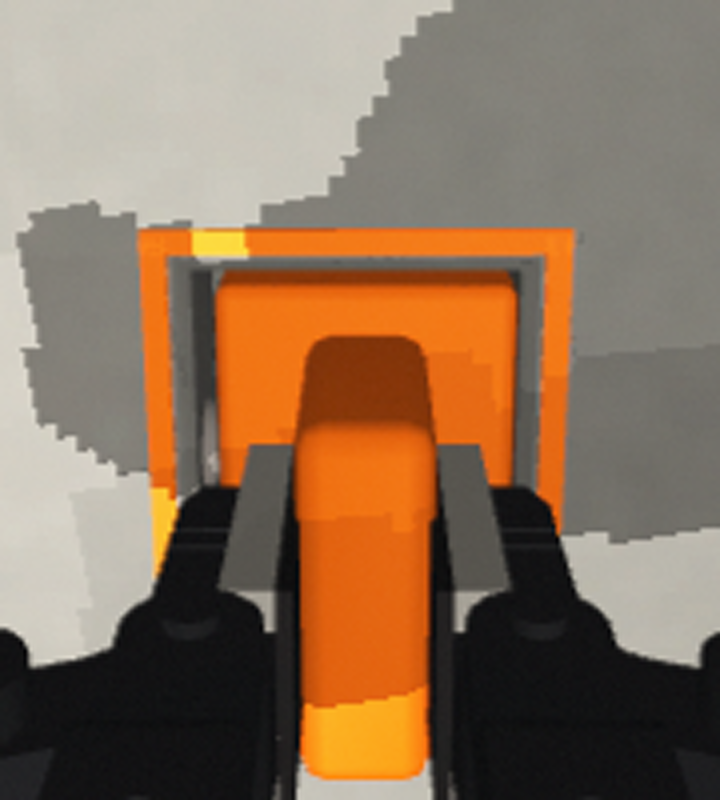

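```bash
python3 -m inch '0 0 0 0 0 0 -1; 0 0 0 0 0 -0.08 -0.9; 0 0 0 0 0 -0.08 -0.2; 0 0 0 0 0 -0.08 -0.2; 0 0 0 0 0 -0.08 -0.2'
python3 -m inch '0 0 0 0 0 0 -0.2; 0 0 0 0 0 -2 -0.2; 0 0 0 0 0 -5 -0.2; 0 0 0 0 0 -8 -0.2; 0 0 0 0 0 -10 -0.2'
python3 -c "
from h import *
delta([.5111,-.1196,.121],172.5)
snap('wrist','w6');snap('side','s6');snap('scene','c6')
crop('w6',230,50,180,200,4);crop('s6',290,140,100,80,8)"
```

```text
time_s: 10.02
tool_pos: [0.5132, -0.1211, 0.1209]
tool_rot: [-180.0, -0.0, 172.5]
force: [0.1, -0.4, 0.5]
gripper_width: 0.0343
time_s: 10.65
tool_pos: [0.5136, -0.1211, 0.2225]
tool_rot: [-180.0, 0.1, 172.5]
force: [-0.1, 0.6, -0.8]
gripper_width: 0.0341
t 10.65 turn [-0.02  0.07 -0.02] shift cm [ 0.28  0.12 10.15] F [-0.1  0.6 -0.8] w 0.0341 pos [ 0.5136 -0.1211  0.2225] rot [-1.7998e+02  7.0000e-02  1.7248e+02]
```

View pics/s6_c290_140.png

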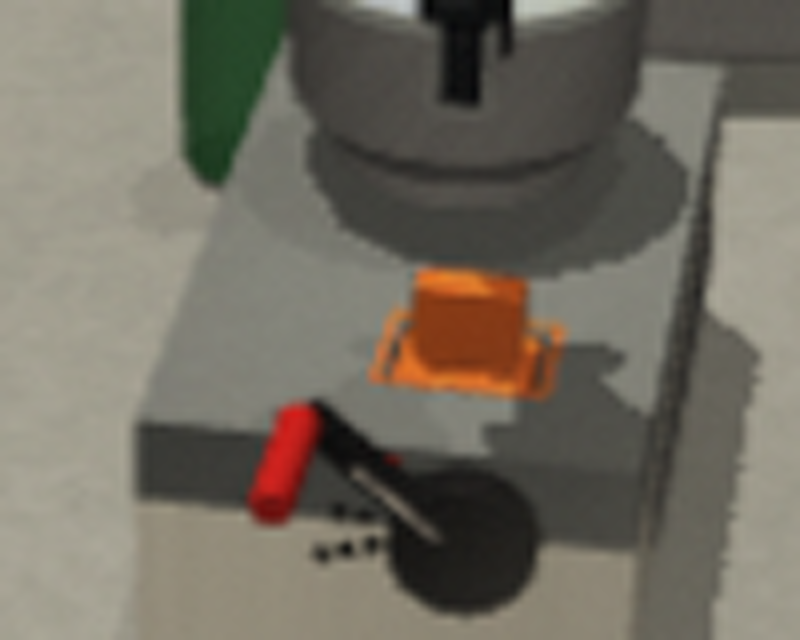

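View pics/w6.png

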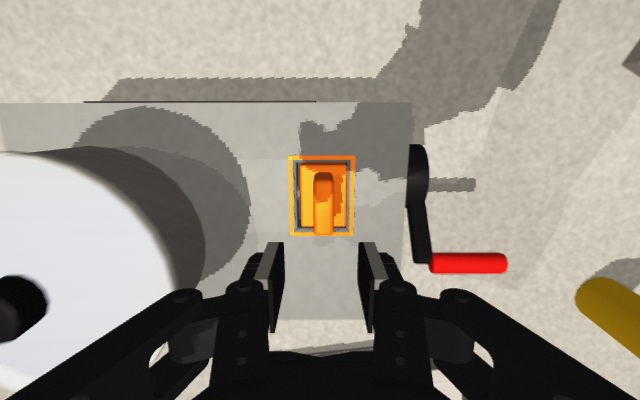

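```bash
python3 -c "
from h import *
crop('w6',275,145,95,100,7);crop('w6',395,135,130,150,5)"
```

```text
(no output)
```

View pics/w6_c275_145.png

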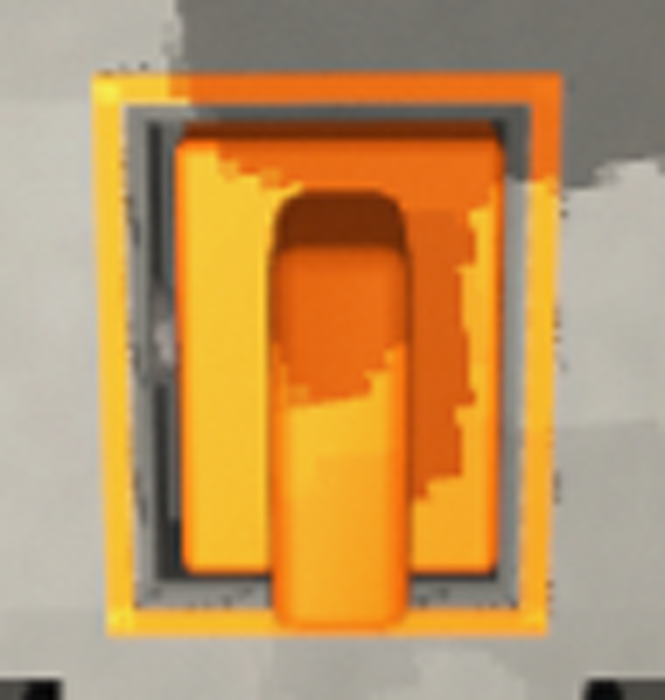

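View pics/w6_c395_135.png

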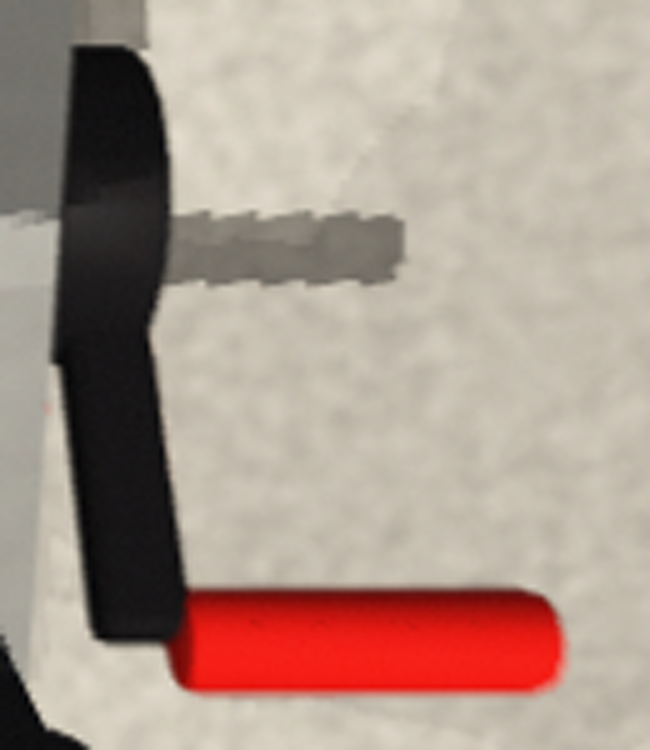

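Run:
```python
from fit import *
W=load('w6')
q=cc(395,135,5,[(175,592),(185,690),(565,615),(565,665),(370,592),(370,690)])
P=[at(W,*p,.133).round(4) for p in q]
for p in P: print(p)
print('mid',(sum(P[:4])/4).round(4))
S,D=load('c6'),load('s6')
print('tri', tri([(S,*cc(250,90,5,[(379,564)])[0]),(D,*cc(290,110,5,[(178,439)])[0])]).round(4))
m=R.from_euler('z',-7.5,degrees=True).as_matrix()
c=np.array([.5198,-.2065,0])
for a in (0,.35,.71,.9,1.05,1.08):
  t=.7-a; print(a,(c+m@np.array([-.03+.075*np.cos(t),.203,.085+.075*np.sin(t)])).round(4))
delta([.5735,-.009,.2],82.5)
```

```text
[ 0.5618 -0.0448  0.133 ]
[ 0.5784 -0.0439  0.133 ]
[0.5732 0.0137 0.133 ]
[0.5817 0.0139 0.133 ]
[ 0.5656 -0.0156  0.133 ]
[ 0.5821 -0.0157  0.133 ]
mid [ 0.5738 -0.0153  0.133 ]
tri [ 0.5719 -0.0183  0.1332]
0 [ 0.5734 -0.0088  0.1333]
0.35 [ 0.5864 -0.0105  0.1107]
0.71 [ 0.5909 -0.0111  0.0843]
0.9 [ 0.5894 -0.0109  0.0701]
1.05 [ 0.5864 -0.0105  0.0593]
1.08 [ 0.5856 -0.0104  0.0572]
t 10.8 turn [5.000e-02 1.000e-01 8.999e+01] shift cm [-4.46 11.9   2.17] F [0.4 0.5 1. ] w 0.0342 pos [ 0.5137 -0.1211  0.2216] rot [-1.7997e+02  1.0000e-01  1.7249e+02]
```

```bash
python3 -m inch '0 0 5 -1 3 0 -0.1; 0 0 15 -2 6 0 -0.1; 0 0 25 -3 9 0 0; 0 0 35 -4 11 0 0; 0 0 45 -4.46 11.9 0 0'
python3 -m inch '0 0 10 0 0 0 0; 0 0 20 0 0 0 0; 0 0 30 0 0 0 0; 0 0 40 0 0 0 0; 0 0 45 0 0 0 0'
python3 -m inch '0 0 0 0 0 0 0; 0 0 0 0 0 0 0; 0 0 0 0 0 0 0; 0 0 0 0 0 0 0; 0 0 0 0 0 0 0'
python3 -c "
from h import *
delta([.5735,-.0085,.12],82.5)
snap('wrist','w7')"
```

```text
time_s: 11.42
tool_pos: [0.5729, -0.0076, 0.2195]
tool_rot: [-179.9, -0.1, 127.2]
force: [-0.2, -0.1, 0.1]
gripper_width: 0.0425
time_s: 12.05
tool_pos: [0.5723, -0.0087, 0.2196]
tool_rot: [-179.9, 0.0, 82.2]
force: [-0.4, -0.1, 0.4]
gripper_width: 0.0425
time_s: 12.68
tool_pos: [0.573, -0.0088, 0.2211]
tool_rot: [180.0, 0.0, 82.5]
force: [-0.6, 0.1, -0.2]
gripper_width: 0.0427
t 12.68 turn [0.01 0.   0.  ] shift cm [ 0.03  0.04 10.11] F [-0.6  0.1 -0.2] w 0.0427 pos [ 0.573  -0.0088  0.2211] rot [179.99   0.    82.5 ]
```

View pics/w7.png

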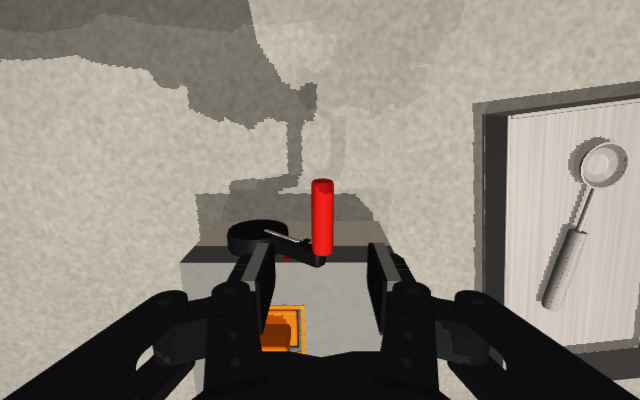

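```bash
python3 -c "
from fit import *
W=load('w7')
for p in [(321.5,181),(322,255),(311,218),(333,218)]: print(at(W,*p,.133).round(4))
print(proj(W,[.573,-.0088,.133]), proj(W,[.5735,-.0009,.133]))"
```

```text
[0.5759 0.0089 0.133 ]
[ 0.5689 -0.0477  0.133 ]
[ 0.5648 -0.0175  0.133 ]
[ 0.5807 -0.0196  0.133 ]
[320.6407317  205.26087503] [319.89658841 194.6826174 ]
```

```bash
python3 -m inch '0 0 0 0 0 3 0; 0 0 0 0 0 6 0; 0 0 0 0 0 9 0; 0 0 0 0 0 10.3 0; 0 0 0 0 0 10.3 0'
python3 -m inch '0 0 0 0 0 0 -0.5; 0 0 0 0 0 0 -1; 0 0 0 0 0 0 -1; 0 0 0 0 0 0 -1; 0 0 0 0 0 0 -1' 50
python3 -c "
from h import *
delta([.5734,-.0088,.119],82.5)
snap('side','s8');crop('s8',290,120,100,80,8)"
```

```text
time_s: 13.35
tool_pos: [0.5726, -0.0087, 0.1178]
tool_rot: [-179.9, -0.0, 82.5]
force: [0.5, -0.2, 0.8]
gripper_width: 0.0425
time_s: 13.98
tool_pos: [0.5741, -0.0088, 0.1193]
tool_rot: [179.8, -0.0, 82.5]
force: [1.8, 1.0, 6.5]
gripper_width: 0.0142
t 13.97 turn [ 0.15 -0.01 -0.01] shift cm [-0.   -0.07  0.03] F [1.8 1.  6.5] w 0.0142 pos [ 0.5741 -0.0088  0.1193] rot [ 1.7985e+02 -1.0000e-02  8.2490e+01]
```

View pics/s8_c290_120.png

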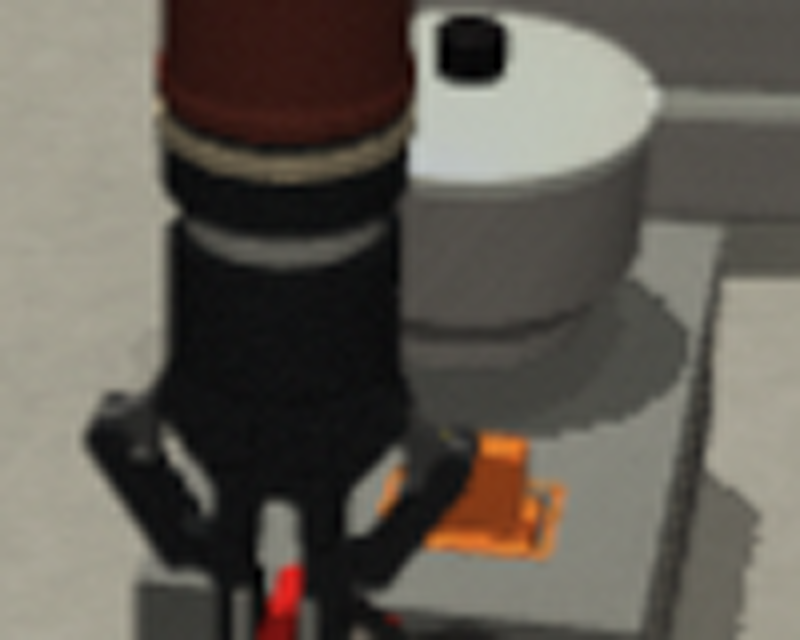

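```bash
python3 -m inch '0 0 0 0 0.45 0.6 -1; 0 0 0 0 0.85 1.24 -1; 0 0 0 0 1.2 1.9 -1; 0 0 0 0 1.43 2.62 -1; 0 0 0 0 1.6 3.3 -1'
python3 -c "
from h import *
delta([.5734+.016,-.0109,.086],82.5)
snap('side','s9');crop('s9',290,120,100,120,6)"
```

```text
time_s: 14.65
tool_pos: [0.5893, -0.0108, 0.0862]
tool_rot: [179.9, -0.0, 82.5]
force: [-4.0, 0.5, 13.2]
gripper_width: 0.014
t 14.65 turn [ 0.07 -0.   -0.01] shift cm [-0.01  0.01  0.02] F [-4.   0.5 13.2] w 0.014 pos [ 0.5893 -0.0108  0.0862] rot [179.93  -0.    82.49]
```

View pics/s9_c290_120.png

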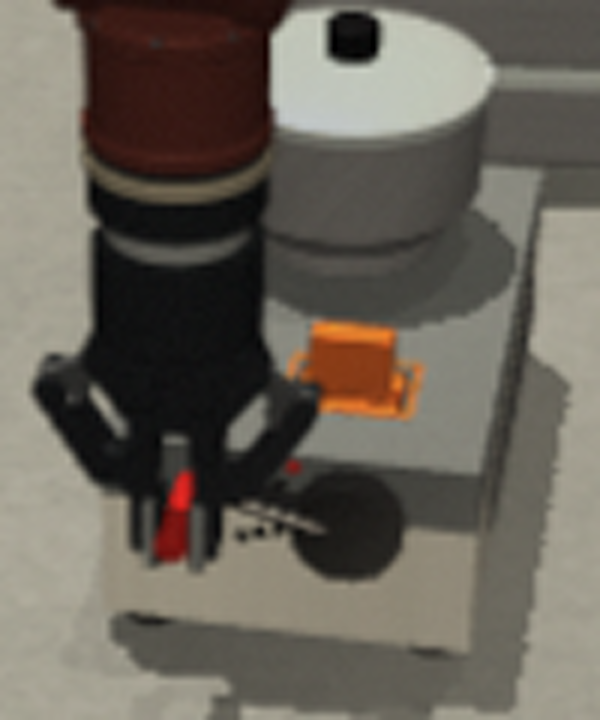

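```bash
python3 -m inch '0 0 0 0 0.12 0.8 -1; 0 0 0 0 0.14 1.7 -1; 0 0 0 0 0.1 2.6 -1; 0 0 0 0 -0.07 3.4 -1; 0 0 0 0 -0.32 4.2 -1'
python3 -m inch '0 0 0 0 0 0 -1; 0 0 0 0 0 0 -1; 0 0 0 0 0 0 -1; 0 0 0 0 0 0 -1; 0 0 0 0 0 0 -1'
python3 -c "
from h import *
delta([.5864,-.0105,.045],82.5)
snap('side','s10');crop('s10',280,130,110,120,6)
snap('wrist','w10')"
```

```text
time_s: 15.32
tool_pos: [0.5892, -0.0109, 0.0452]
tool_rot: [179.6, 0.0, 82.5]
force: [6.5, -0.3, 13.7]
gripper_width: 0.014
time_s: 15.95
tool_pos: [0.5892, -0.0108, 0.0445]
tool_rot: [179.6, -0.0, 82.5]
force: [9.2, -0.6, 0.4]
gripper_width: 0.0141
t 15.95 turn [ 0.38 -0.01 -0.01] shift cm [-0.   -0.28 -0.05] F [ 9.2 -0.6  0.4] w 0.0141 pos [ 0.5892 -0.0108  0.0445] rot [ 1.7962e+02 -1.0000e-02  8.2490e+01]
```

View pics/s10_c280_130.png

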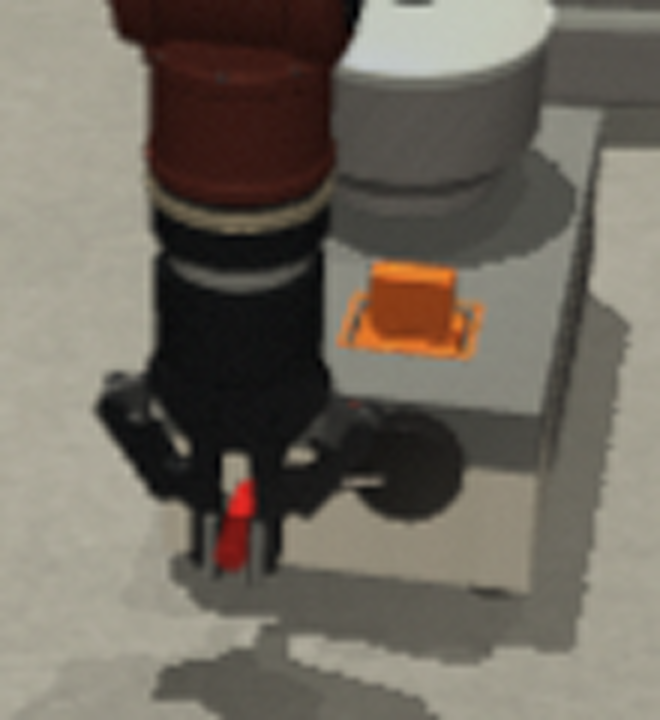

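View pics/w10.png

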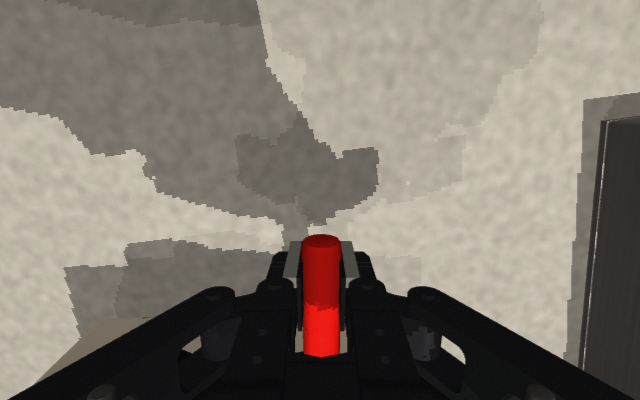

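Run:
```python
from fit import *
D0,D=load('s6'),load('s10')
m=R.from_euler('z',-7.5,degrees=True).as_matrix(); c=np.array([.5198,-.2065,0])
def pt(a,y,e=0): t=.7-a; return c+m@np.array([-.03+.075*np.cos(t),y,.085+.075*np.sin(t)])
for a in (0,): print(a,proj(D0,pt(a,.221)),proj(D0,pt(a,.165)))
for a in (.7,.85,.9,.95,1.0,1.05,1.08): print(a,proj(D,pt(a,.221)).round(1),proj(D,pt(a,.165)).round(1))
crop('s10',305,195,40,40,15); crop('s6',305,180,40,40,15)
snap('scene','c10'); crop('c10',270,140,110,100,6)
def ctr(tag):
    im=cv2.cvtColor(cv2.imread(f'pics/{tag}.png'),cv2.COLOR_BGR2HSV).astype(int)
    k=((im[...,0]<4)|(im[...,0]>176))&(im[...,1]>200)&(im[...,2]>90)
    v,u=np.nonzero(k[150:260,290:360]); v+=150;u+=290; print(tag,len(v),u.min(),u.max(),v.min(),v.max())
for t in('s6','s9','s10'): ctr(t)
```

```text
0 [323.50246303 202.83240167] [327.26264286 191.56125482]
0.7 [317.1 216.7] [321.  205.2]
0.85 [317.4 220. ] [321.3 208.5]
0.9 [317.6 221.1] [321.5 209.6]
0.95 [317.9 222.2] [321.8 210.7]
1.0 [318.3 223.3] [322.1 211.7]
1.05 [318.7 224.4] [322.5 212.8]
1.08 [319. 225.] [322.8 213.4]
s6 64 322 329 191 204
s9 49 316 321 199 212
s10 43 317 321 211 223
```

View pics/s10_c305_195.png

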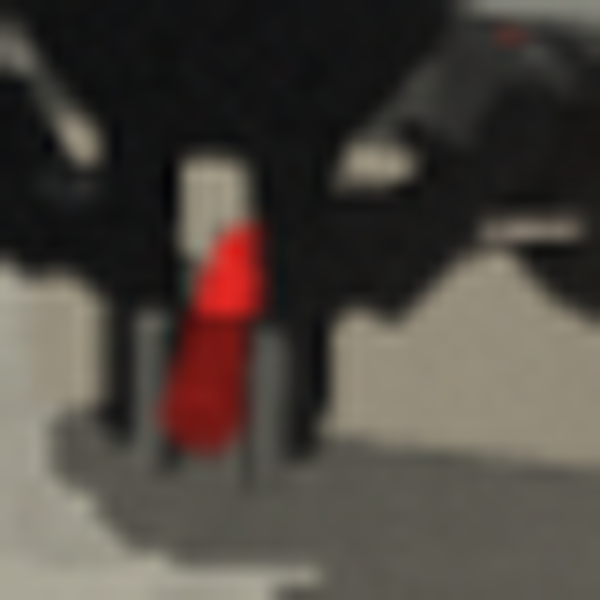

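View pics/s6_c305_180.png

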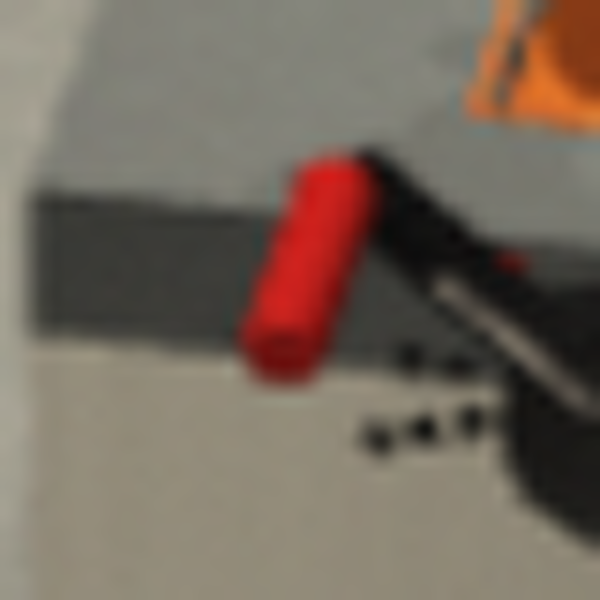

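View pics/c10_c270_140.png

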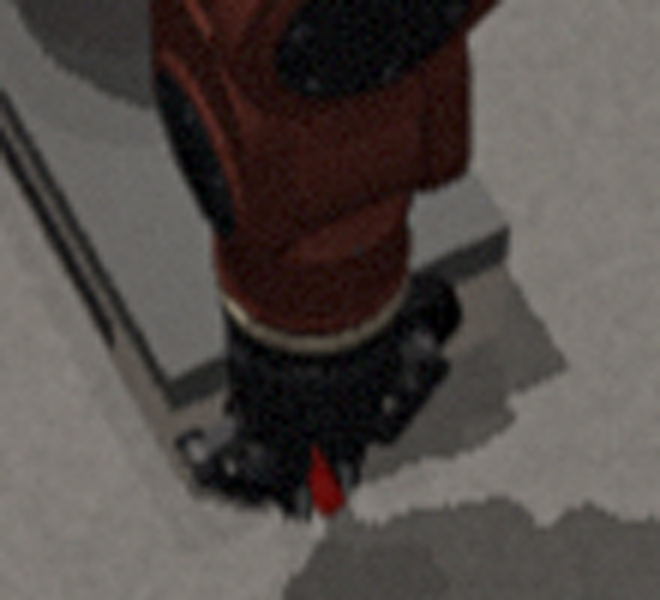

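```bash
python3 -m inch '0 0 0 0 0 0.1 -1; 0 0 0 0 0 0.2 -1; 0 0 0 0 0 0.3 -1; 0 0 0 0 0 0.3 -1; 0 0 0 0 0 0.3 -1'
python3 -m inch '0 0 0 0 0 0.1 -1; 0 0 0 0 0 0.2 -1; 0 0 0 0 0 0.3 -1; 0 0 0 0 0 0.3 -1; 0 0 0 0 0 0.3 -1'
python3 -c "
from h import *
delta([.5864,-.0105,.045],82.5)
snap('side','s11');crop('s11',305,195,40,40,15)"
```

```text
time_s: 16.73
tool_pos: [0.5884, -0.0108, 0.0417]
tool_rot: [179.7, 0.0, 82.5]
force: [5.6, -0.2, 6.0]
gripper_width: 0.0143
time_s: 17.35
tool_pos: [0.5876, -0.0109, 0.039]
tool_rot: [179.8, 0.0, 82.5]
force: [1.0, -0.6, 13.7]
gripper_width: 0.014
t 17.35 turn [ 0.23  0.02 -0.02] shift cm [ 0.02 -0.12 -0.6 ] F [ 1.  -0.6 13.7] w 0.014 pos [ 0.5876 -0.0109  0.039 ] rot [1.7977e+02 2.0000e-02 8.2480e+01]
```

View pics/s11_c305_195.png

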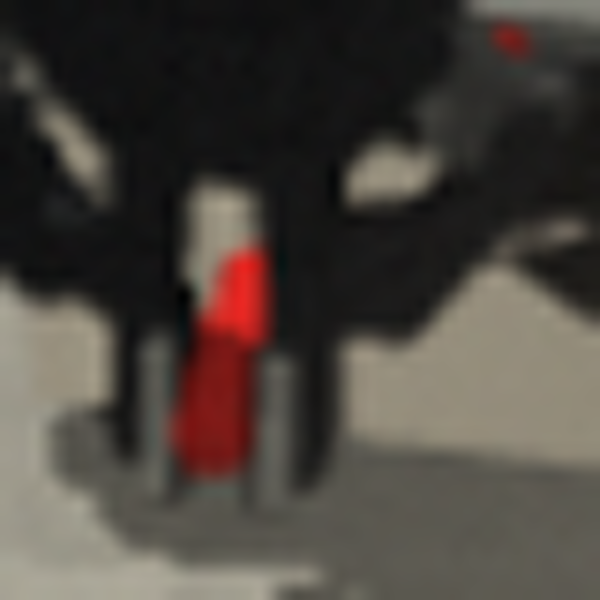

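```bash
python3 -m inch '0 0 0 0 0 0.1 -1; 0 0 0 0 -0.03 0.15 -1; 0 0 0 0 -0.05 0.2 -1; 0 0 0 0 -0.05 0.2 -1; 0 0 0 0 -0.05 0.2 -1' 60
python3 -c "
from h import *
delta([.5864,-.0105,.045],82.5)
snap('side','s12');crop('s12',280,130,110,120,6);crop('s12',305,195,40,40,15)"
```

```text
time_s: 18.02
tool_pos: [0.5868, -0.0107, 0.0361]
tool_rot: [179.8, 0.0, 82.5]
force: [3.4, -1.3, 6.1]
gripper_width: 0.0141
t 18.02 turn [ 0.18  0.01 -0.01] shift cm [ 0.01 -0.04 -0.89] F [ 3.4 -1.3  6.1] w 0.0141 pos [ 0.5868 -0.0107  0.0361] rot [1.7982e+02 1.0000e-02 8.2490e+01]
```

View pics/s12_c280_130.png

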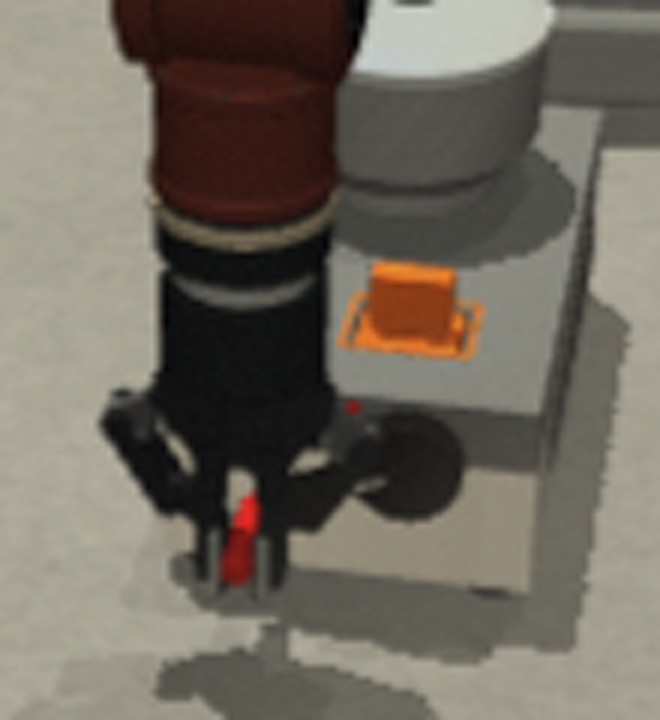

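View pics/s12_c305_195.png

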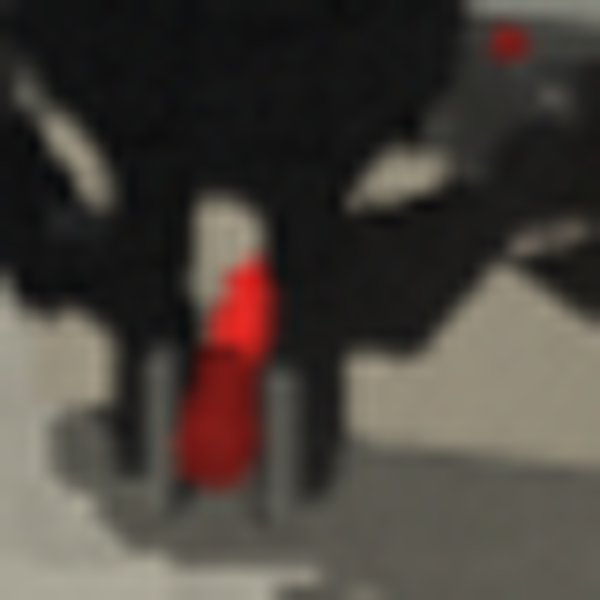

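```bash
python3 -m inch '0 0 0 0 0 0.05 -1; 0 0 0 0 -0.03 0.1 -1; 0 0 0 0 -0.06 0.2 -1; 0 0 0 0 -0.06 0.2 -1; 0 0 0 0 -0.06 0.2 -1' 60
python3 -c "
from h import *
delta([.5864,-.0105,.045],82.5)
snap('side','s13');crop('s13',305,195,40,40,15)"
```

```text
time_s: 18.7
tool_pos: [0.5863, -0.0107, 0.0347]
tool_rot: [179.8, 0.0, 82.5]
force: [0.7, -1.2, 12.1]
gripper_width: 0.0143
t 18.7 turn [ 0.2   0.02 -0.01] shift cm [ 0.02  0.01 -1.03] F [ 0.7 -1.2 12.1] w 0.0143 pos [ 0.5863 -0.0107  0.0347] rot [1.798e+02 2.000e-02 8.249e+01]
```

View pics/s13_c305_195.png

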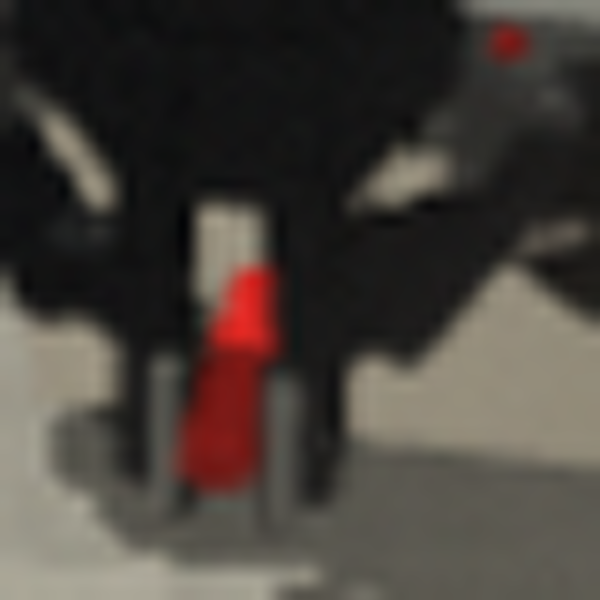

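```bash
python3 -m inch '0 0 0 0 0 0.05 -1; 0 0 0 0 -0.03 0.1 -1; 0 0 0 0 -0.06 0.2 -1; 0 0 0 0 -0.06 0.2 -1; 0 0 0 0 -0.06 0.2 -1' 60
python3 -c "
from h import *
delta([.5864,-.0105,.045],82.5)
snap('side','s14');crop('s14',305,195,40,40,15)"
```

```text
time_s: 19.38
tool_pos: [0.5864, -0.0109, 0.0342]
tool_rot: [179.7, 0.0, 82.5]
force: [-3.8, -0.6, 27.4]
gripper_width: 0.014
t 19.38 turn [ 0.31  0.04 -0.02] shift cm [ 0.03  0.01 -1.08] F [-3.8 -0.6 27.4] w 0.014 pos [ 0.5864 -0.0109  0.0342] rot [1.7969e+02 4.0000e-02 8.2480e+01]
```

View pics/s14_c305_195.png

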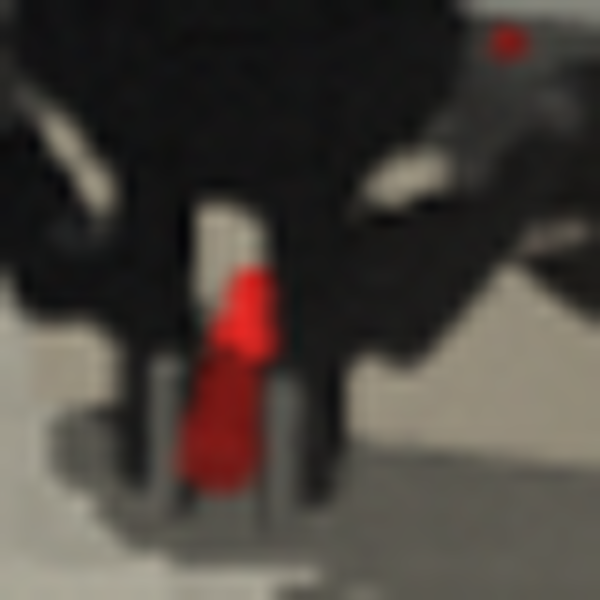

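```bash
python3 -m inch '0 0 0 0 0 -0.05 -1; 0 0 0 0 0 -0.1 -1; 0 0 0 0 0 -0.1 -1; 0 0 0 0 0 -0.1 -1; 0 0 0 0 0 -0.1 -1' 60
python3 -c "
from h import *
delta([.5864,-.0105,.045],82.5)
snap('side','s15');crop('s15',280,130,110,120,6);snap('scene','c15')"
```

```text
time_s: 20.05
tool_pos: [0.5863, -0.0107, 0.0345]
tool_rot: [179.7, 0.0, 82.5]
force: [-0.7, -1.4, 19.2]
gripper_width: 0.0141
t 20.05 turn [ 0.28  0.03 -0.01] shift cm [ 0.02  0.01 -1.05] F [-0.7 -1.4 19.2] w 0.0141 pos [ 0.5863 -0.0107  0.0345] rot [1.7972e+02 3.0000e-02 8.2490e+01]
```

View pics/s15_c280_130.png

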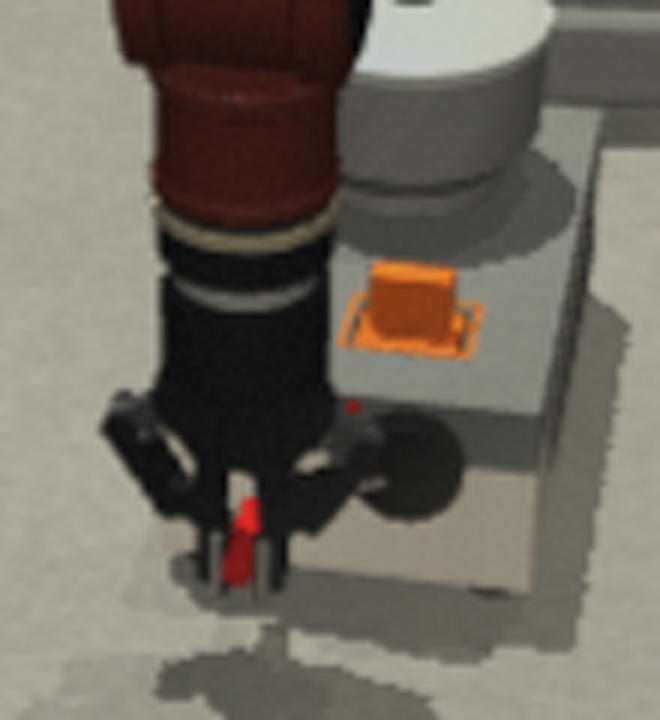

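View pics/c15.png

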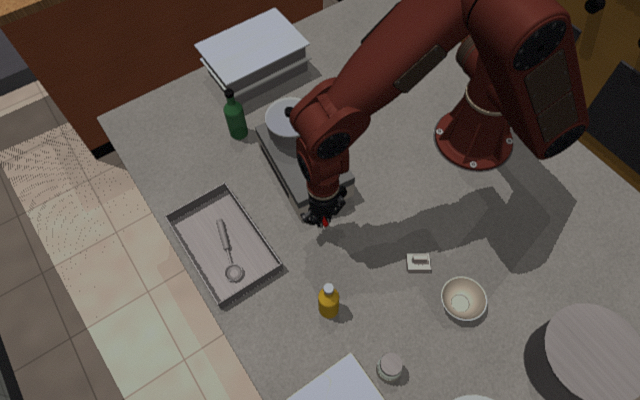

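```bash
python3 -c "
from h import *
print(arm.hand_in()); delta([.5864,-.0105,.045],82.5)"
```

```text
the job is handed in; nothing more can be done
None
the job is handed in; nothing more can be done
```

The safety key is in the recess and the fingers are holding the dial down against its end stop. I handed the job in at about 20 s. The hand-in gave no verdict, so what follows rests on my own checks.

- **Key:** I took it by the fin and pressed it in until it bottomed, with about 20 N on the tool at the height expected for home. After I let go, the wrist and side pictures showed it flush and square in the orange frame. I judged flushness from the pictures and the tool height; nothing measures it directly.
- **Dial:** I pinched the red handle and took it down along its arc. My first stop looked like only about 0.95–1.0 rad, because the bar had slipped a few mm in the pads. I pushed on until the force rose to 27 N with almost no further movement, which I took as the 1.08 rad stop. Then I backed off slightly, leaving about 19 N on the tool with the handle still pinched.
- **Checks that disagreed:** The pictures put the final dial angle at about 1.05–1.08 rad. The wrist camera put the key about 7 mm lower in the grip than the side camera did; I went with the side view, and the contact height agreed with it.
- **Bystanders:** They look unmoved in the last scene picture.

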